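# Stock the grease-tub rack, labels out, and lock its retaining bar

## Task

Stock the bench's tub rack: first swing its retaining bar right back out of the way, then push every grease tub standing on the bench into a bay of its own and roll each one round with a fingertip until its label faces squarely out of the rack's front (the paper strip on the lid points where the label faces). When all of them are in with their labels to the front, swing the bar over and down across the fronts until it snaps fully home in its detent; leave the other things on the bench alone.

Things in the scene. Friction and masses are not known exactly. Their poses are not given: they have to be found in the camera images.
- rack: blue sheet-steel rack bolted to the bench: three bays in a row along its own y. Origin: centre of its underside, below the middle bay; z up; its own -x is the open FRONT, facing right across the bench. In its frame: back panel inner face x = +47 mm, 62 mm high; end cheeks y = +-152 mm, x -30 to +50, 80 mm high; dividers y = +-50 mm, 3 mm thick, 52 mm high, x -25 to the back
- bay0 (a point): centre (rack x = 0, y = -100 mm) of an end bay 97 mm wide, on the rack's 2.5 mm thick floor: where a tub's origin lies in mid bay; pushed home to the back it lies 3 mm farther in. The floor starts at x = -55 mm; a ramped lip leads up to it from the bench, x = -85 to -55 mm, so tubs slide in
- bay1 (a point): the same point of the middle bay (rack y = 0)
- bay2 (a point): the same point of the other end bay (rack y = +100 mm)
- bar (a joint): retaining bar, a U of 10 mm rod turning about the rack's y at x = 0, 60 mm up. rad: 0 closed and seated, rod level in front of the bays at x = -66 mm; pi/2 upright; 2.8 its stop, folded back behind the rack. Stiff: stays where left (2 to 4 N at the knob). Closing, it meets a spring ball at 0.45, needs a few N more, snaps over at 0.2 and stays at 0; 5 to 7 N free it. Starts part open
- bar_knob (a point): centre of the black ball knob, 25 mm, on a 9 mm stem standing 34 mm out from the middle of the bar: at rack x = -100 cos(q), y = 0, height 60 + 100 sin(q) mm for bar angle q. Can be pinched from above, fingers closing along the rack's y, at every angle; held lightly (20 to 25 N) it turns between the pads, a hard grip hinders the swing. The bar clears tubs up to 12 mm forward of bay centre
- tub0: one of four alike closed round grease tubs, two or three of them present. 88 mm diameter full height, 85 mm tall, 0.3 to 0.6 kg, grey, black flat lid. Stands upright; too wide to grip, so it is pushed along the bench and turned with a fingertip; slides (friction about 0.45 on the bench, 0.2 on and against the enamelled rack). Origin: centre of underside; z up; its own -x points to the label
- tub0_label (a point): centre of tub0's paper label, on its wall 44 mm from its axis towards its own -x, 40 mm up; the label covers 80 degrees. A white paper strip 18 mm wide on the lid runs from near the middle out over the edge right above the label's centre: it shows from above which way the label faces
- tub1: grease tub like tub0; may be absent. Turning a tub in its bay: closed fingertips set down on the lid 35 mm from its axis with about 15 N and carried round in an arc, the tool turning along, take the tub with them nearly degree for degree; 10 N or less, or nearer the axis, slips. Dragged sideways or inwards it leans on the bay walls; dragged outwards it slides out of the bay
- tub1_label (a point): centre of tub1's paper label, on its wall 44 mm from its axis towards its own -x, 40 mm up; the label covers 80 degrees
- tub2: grease tub like tub0; may be absent
- tub2_label (a point): centre of tub2's paper label, on its wall 44 mm from its axis towards its own -x, 40 mm up; the label covers 80 degrees
- tub3: grease tub like tub0; may be absent
- tub3_label (a point): centre of tub3's paper label, on its wall 44 mm from its axis towards its own -x, 40 mm up; the label covers 80 degrees
- spray_can: bystander: spray can, 58 mm diameter, 170 mm tall, standing; origin under its centre
- screwdriver: bystander: screwdriver lying on the bench near the robot
- hammer: bystander: hammer lying on the bench at the far edge
- wrench: bystander: wrench lying on the bench to the right
- mug: bystander: white mug, 82 mm diameter, 95 mm tall; origin under its centre
- oil_filter: bystander: white oil filter cartridge, 76 mm diameter, 91 mm tall; origin under its centre

How it is judged:
On the way, in this order (a step that is already met when the one before it is completed fails the run):
1. the retaining bar is swung right back (beyond 2.5 rad) (value of joint bar above 2.5 rad), for 0.2 s.
2. with the bar still back (beyond 2 rad), every tub present stands in a bay with its label to the rack's front (within 0.3 rad) (x of tub0 in the frame of rack between -0.03 and 0.03 m and y of tub0 in the frame of rack between -0.13 and 0.13 m and height (world z) of each of tub0, tub1, tub2, tub3 below 0.01 m and angle between each of tub0, tub1, tub2, tub3's own z axis and vertical below 0.1 rad and angle between the x axis of each of tub0, tub1, tub2, tub3 and the x axis of rack, either way round below 0.3 rad and x of each of tub0_label, tub1_label, tub2_label, tub3_label in the frame of rack below -0.01 m and linear speed of each of tub0, tub1, tub2, tub3 below 0.02 m/s and x of tub1 in the frame of rack between -0.03 and 0.03 m and y of tub1 in the frame of rack between -0.13 and 0.13 m and x of tub2 in the frame of rack between -0.03 and 0.03 m and y of tub2 in the frame of rack between -0.13 and 0.13 m and x of tub3 in the frame of rack between -0.03 and 0.03 m and y of tub3 in the frame of rack between -0.13 and 0.13 m and value of joint bar above 2 rad), for 0.2 s.
3. the bar is seated in its closed detent (below 0.1 rad) (value of joint bar below 0.1 rad), for 0.2 s.
At the end, for the whole second after the job is handed in: every tub present stands upright and at rest in a bay of the rack (origin within 30 mm of the bay row's centre line), its label facing the rack's front within 0.3 rad (17 degrees), and the bar is seated closed (below 0.1 rad) (x of tub0 in the frame of rack between -0.03 and 0.03 m and y of tub0 in the frame of rack between -0.13 and 0.13 m and height (world z) of each of tub0, tub1, tub2, tub3 below 0.01 m and angle between each of tub0, tub1, tub2, tub3's own z axis and vertical below 0.1 rad and angle between the x axis of each of tub0, tub1, tub2, tub3 and the x axis of rack, either way round below 0.3 rad and x of each of tub0_label, tub1_label, tub2_label, tub3_label in the frame of rack below -0.01 m and linear speed of each of tub0, tub1, tub2, tub3 below 0.02 m/s and x of tub1 in the frame of rack between -0.03 and 0.03 m and y of tub1 in the frame of rack between -0.13 and 0.13 m and x of tub2 in the frame of rack between -0.03 and 0.03 m and y of tub2 in the frame of rack between -0.13 and 0.13 m and x of tub3 in the frame of rack between -0.03 and 0.03 m and y of tub3 in the frame of rack between -0.13 and 0.13 m and value of joint bar below 0.1 rad); the robot touches nothing.
It fails at once if a bystander (spray can, screwdriver, hammer, wrench, mug or oil filter) is moved by more than 30 mm (distance of any of spray_can, screwdriver, hammer, wrench, mug, oil_filter from where it was at the start of the episode above 0.03 m).
Of tub0, tub1, tub2, tub3 only 2 to 3 are there at a start; the rules pass over those that are not, and their reading is None.
At some moment in a run one of tub0, tub1, tub2, tub3 may be knocked a few centimetres aside while the robot is not near it.
Once in a run the grip may slacken for a moment while it holds something.
It also fails if it takes over 210 s, if anything falls off the work surface, if the arm or the gripper's body presses on something with over 40 N, if the wrist force passes 120 N, or if a joint passes its speed limit or range.

## Robot

A 7-joint arm with a two-finger parallel gripper is mounted at the origin on the work surface. World frame = base frame: x ahead of the robot, y to its left, z up, the work surface at z = 0. Lengths are in m, angles in rad, forces in N, time in s.
With the tool pointing down it reaches from about 0.425 to 0.925 m from the base axis. Payload 6.8 kg.
Tool frame: the origin (TCP) lies on the centre line of the jaws, within the pads' length; the fingertips stand 25 mm ahead of it and the grasp point (between the pads) lies 6 mm ahead of it; z points along the fingers, y is the line along which they close (so a half turn about z gives the same grasp; the last joint's range is limited). The gripper opens to 85 mm and grips with 20 to 120 N. Pads are 22 mm wide; open, the fingers measure 114 mm over their backs; the gripper's body (76 mm by 85 mm) begins 54 mm behind the grasp point. The pads swing forward as they close: fully open they stand 13 mm farther back than shut.
Start: joints at [-1.341, 0.477, 0.022, 1.555, -0.011, 1.109, -0.083], TCP at [0.224, 0.637, 0.22] pointing down, gripper open.
Joint ranges: [-2.96, 2.96], [-0.34, 2.1], [-1.41, 1.46], [0.24, 2.44], [-1.37, 4.51], [0.17, 1.92], [-2.96, 2.96]. Speed limits (rad/s): [2.39, 2.39, 3.14, 3.14, 3.14, 3.14, 3.14].

## Interface

Orientations are given as a rotation vector (axis times angle).
In Python, from bench import status, imaging, workorder gives the robot as it stands.
- The arm moves only by the tool send_rows, never from a script. Its argument "steps" is a list of rows, each an object of numbers: "dx", "dy", "dz": the shift along the tool's x, y, z in cm; "yaw": the turn about the tool's z in degrees; "gripper": the opening, from 0 (shut) to 1 (fully open). A call has 1 to 5 rows; each row is the pose to reach, as a shift and turn from the pose commanded when the call began, along the tool's axes at that moment; what a row does not reach only later rows make up. A row lasts 1/8 s, in which the tool goes at most 62.5 mm and 10.7 degrees, less where a joint would pass 70% of its speed; a pose out of reach is approached as far as the arm can. A call with a gripper value outside its range is refused whole. The fingers move at their own pace and stop on an object; "force" is the grip in N (left out, the last holds). Time passes only in rows, so rows that repeat a pose let the fingers close. It gives the time, the measured TCP pose, the force, the opening and the grip force at its end, in the units of the state.
- status.get_obs(): the state, without advancing time (a new reading comes with each control period).
- imaging.grab_frame(name): name is "scene" or "top"; returns a dict with "color" (420x560x3 uint8, red, green, blue), "depth" (420x560 float32, m along the optical axis (not along the pixel's ray), 0 where there is no reading), "K" (3x3 intrinsics, pixels), "k1" (the pictures are not rectified: a ray, as slopes to the right and down, at radius r is drawn at 1 + k1 r^2 times it, then the intrinsics apply), "R" (3x3) and "t" (3): a world point X has camera coordinates R X + t. Camera axes: x right, y down, z forward; pixel columns grow to the right and rows downward; lengths in m; the calibration is good to about 2 mm. A picture is of the moment at which its call begins.
- workorder.hand_in(): hands the job in; it is judged then, once.
The state is a dict: "clock": time; "joints": joint angles; "qvel": joint speeds; "tau": joint torques, N m; "tcp_pos": TCP position; "orientation": TCP orientation; "contact_force": force on the tool from outside, world axes, zero at the start; "moment": the same for the moment, N m; "grip_width": finger opening in m; "gripper_force": force on a finger pad.
Only numpy, scipy, OpenCV 4.12 (cv2) and the standard library are available. Lean on these libraries where they do the work, as an engineer would, in place of code of your own. Each camera call takes 0.05 s, during which the arm holds its last target. There are 200 camera calls.

## Working session

There is one attempt and no reset: what is moved stays moved. The work goes in short steps, Python scripts to look and compute and a tool call to move; the robot and the scene stay as the last step left them, time stands still between calls to the robot, and variables do not carry over. Pictures are saved under pics/ and viewed, at most 14 in all, crops included, and the job is handed in when it is done.

Besides the shell and the picture viewer there is one more tool, called after ">>>" in YAML: its name, and indented under it one key for each argument. send_rows: Moves the arm, as the interface text tells. Its arguments: {"type":"object","properties":{"steps":{"type":"array"},"force":{"type":"number"}},"required":["steps"]}

```bash
mkdir -p pics; ls; cat > h.py <<'E'
import numpy as np, cv2
from bench import status, imaging, workorder
def grab(n): return imaging.grab_frame(n)
def save(f,name,crop=None,s=1):
    im=f["color"][:,:,::-1]
    if crop: u0,v0,u1,v1=crop; im=im[v0:v1,u0:u1]
    cv2.imwrite("pics/"+name,cv2.resize(im,None,fx=s,fy=s,interpolation=cv2.INTER_CUBIC))
def ray(f,u,v):
    K=f["K"]; d=np.array([(u-K[0,2])/K[0,0],(v-K[1,2])/K[1,1]]); p=d.copy()
    for _ in range(20): p=d/(1+f["k1"]*(p@p))
    return np.array([p[0],p[1],1.])
def atz(f,u,v,z):   # world point on the pixel ray at height z
    R,t=np.array(f["R"]),np.array(f["t"]); c=-R.T@t; d=R.T@ray(f,u,v)
    return c+d*(z-c[2])/d[2]
def atd(f,u,v):
    R,t=np.array(f["R"]),np.array(f["t"]); return R.T@(ray(f,u,v)*f["depth"][int(round(v)),int(round(u))]-t)
def proj(f,X):
    x=np.array(f["R"])@np.array(X)+np.array(f["t"]); p=x[:2]/x[2]; p=p*(1+f["k1"]*(p@p)); K=f["K"]
    return K[0,0]*p[0]+K[0,2],K[1,1]*p[1]+K[1,2]
E
python3 - <<'E'
from h import *
for n in("top","scene"):
    f=grab(n); save(f,n+"0.png",None,1.4); print(n,f["K"],f["k1"],-np.array(f["R"]).T@np.array(f["t"]),f["R"]); np.save(n+"0.npy",f,allow_pickle=True)
print(status.get_obs())
E
```

```text
pics
top [[403.73295255   0.         276.55844327]
 [  0.         403.73295255 213.77704812]
 [  0.           0.           1.        ]] 0.019056313006935565 [ 0.38490862 -0.03641218  1.34384522] [[ 0.0128089  -0.99956972 -0.02638759]
 [-0.99194235 -0.00937585 -0.12634269]
 [ 0.12604092  0.02779328 -0.99163563]]
scene [[448.50936781   0.         275.64609872]
 [  0.         448.50936781 211.34586559]
 [  0.           0.           1.        ]] -0.1279593030136579 [ 1.40067759 -1.02795978  0.87572341] [[ 0.77612006  0.63005182 -0.02592996]
 [ 0.31162716 -0.41897254 -0.85284848]
 [-0.54820267  0.65383233 -0.52151425]]
{'clock': 0.1, 'joints': array([-1.34108775,  0.47773059,  0.02238398,  1.55633981, -0.01149505,
        1.10932263, -0.08306449]), 'qvel': array([ 0.0003657 , -0.0022491 ,  0.0006761 , -0.00408528,  0.00065004,
       -0.00019658, -0.00013718]), 'tau': array([ 3.57343277e-03, -5.97764182e+01,  1.61309447e+00, -2.81955868e+01,
        1.27221723e-02,  5.08646583e-03,  2.97755335e-06]), 'tcp_pos': array([0.22356268, 0.63631442, 0.21862034]), 'orientation': array([-5.28053131e-01, -3.09675618e+00,  2.61693074e-03]), 'contact_force': array([-0.66797771,  0.59018129, -0.00107058]), 'moment': array([ 0.05367948,  0.00331623, -0.00487075]), 'gripper_force': 0.0, 'grip_width': 0.08540749711665718}
```

View pics/top0.png

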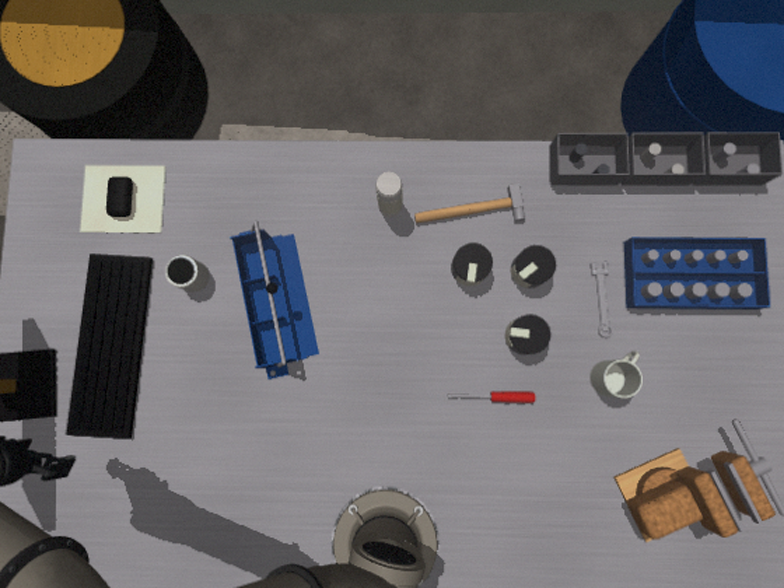

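View pics/scene0.png

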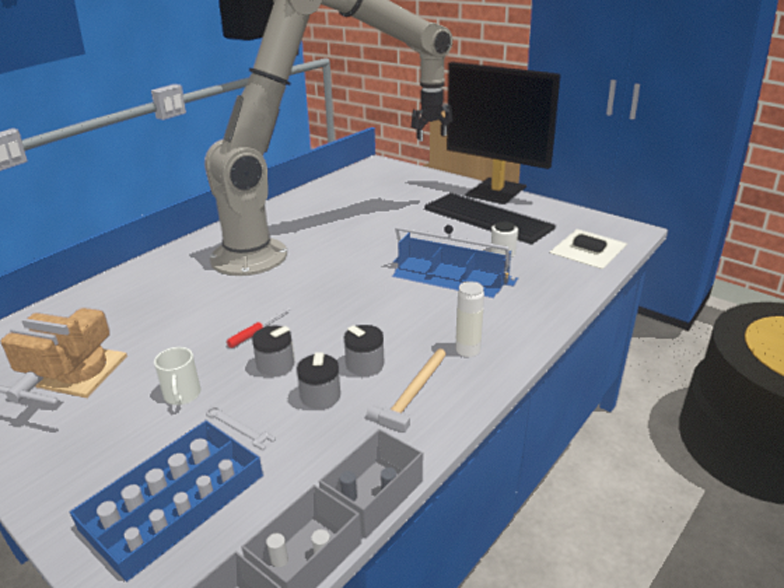

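```bash
python3 - <<'E'
from h import *
f=np.load("top0.npy",allow_pickle=True).item()
save(f,"rack.png",(110,145,260,285),4); save(f,"tubs.png",(310,160,410,260),6)
D=f["depth"];g=f["color"].astype(int)
# point cloud
P=np.zeros(D.shape+(3,))
for v in range(100,320):
  for u in range(90,470):
    if D[v,u]>0: P[v,u]=atd(f,u,v)
np.save("P.npy",P)
m=(abs(P[...,2]-.085)<.006)
n,l,s,c=cv2.connectedComponentsWithStats(m.astype(np.uint8))
for i in range(1,n):
  if s[i,4]>100:
    X=P[l==i]; print(c[i]*1.4,s[i,4],X.mean(0).round(4),(X.min(0)).round(3),X.max(0).round(3))
    w=(l==i)&(g.sum(2)>450)
    if w.sum()>5:
      d=P[w].mean(0)-X.mean(0); print("  strip",w.sum(),d.round(4),np.degrees(np.arctan2(d[1],d[0])))
for u,v in [(182,270),(389,175),(620,378),(515,203),(415,217),(600,335),(598,262),(272,287),(257,225),(283,362)]:
  print(u,v,atd(f,u/1.4,v/1.4).round(4))
E
```

```text
[472.40067568 261.29155405] 592 [ 0.6331 -0.1922  0.085 ] [ 0.59  -0.235  0.079] [ 0.677 -0.15   0.091]
  strip 65 [-0.0239  0.0026  0.0006] 173.7806025437536
[535.3041876  263.59631491] 597 [ 0.6289 -0.3327  0.085 ] [ 0.588 -0.376  0.079] [ 0.672 -0.291  0.091]
  strip 65 [-0.0152  0.0181  0.0005] 130.1125082445849
[182.38343949 270.83312102] 314 [0.6056 0.4655 0.0866] [0.569 0.433 0.079] [0.644 0.504 0.091]
  strip 85 [ 0.0015 -0.0023 -0.0026] -56.881157466858134
[529.78444444 333.07777778] 630 [ 0.4726 -0.3175  0.0852] [ 0.429 -0.36   0.079] [ 0.516 -0.273  0.091]
  strip 69 [0.0023 0.0233 0.001 ] 84.3365276270394
182 270 [0.6073 0.4661 0.0874]
389 175 [ 0.8031 -0.004   0.1721]
620 378 [ 3.766e-01 -5.419e-01  4.000e-04]
515 203 [ 0.7867 -0.3014  0.0262]
415 217 [ 0.7548 -0.0637  0.0137]
600 335 [ 0.4752 -0.4965  0.0097]
598 262 [ 0.6499 -0.5006  0.0014]
272 287 [0.5586 0.241  0.1656]
257 225 [0.7035 0.2893 0.1249]
283 362 [0.4017 0.2212 0.1209]
```

View pics/rack.png

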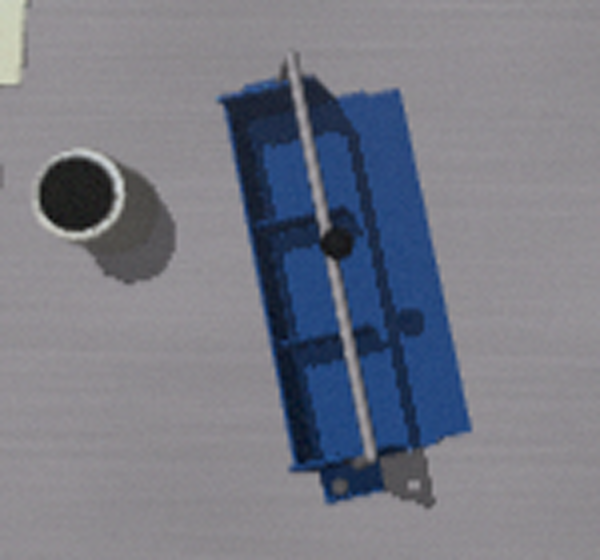

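View pics/tubs.png

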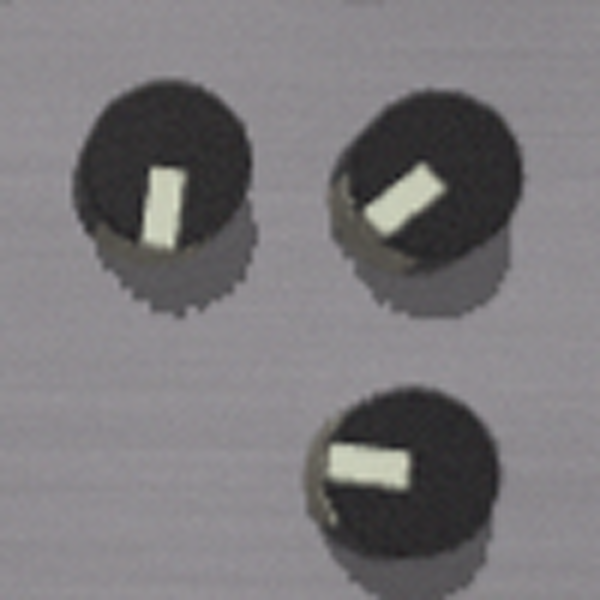

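```bash
python3 - <<'E'
from h import *
f=np.load("top0.npy",allow_pickle=True).item()
def c(u,v,z):
  p=atz(f,110+(u-1.5)/4,145+(v-1.5)/4,z); return p[:2]
A=c(400,90,0);B=c(470,430,0); C=c(222,98,.071 if 0 else .062);D=c(292,468,.062)
print(A,B,np.linalg.norm(A-B),np.degrees(np.arctan2(*(B-A)[::-1])),C,D,np.linalg.norm(C-D),np.degrees(np.arctan2(*(D-C)[::-1])))
# fit via bar pts
P=np.load("P.npy")
for name,z0,z1 in(("back",.05,.09),("bar",.105,.14),("knob",.14,.19)):
  m=(P[...,2]>z0)&(P[...,2]<z1)&(P[...,1]>.15)&(P[...,1]<.38)&(P[...,0]>.35)&(P[...,0]<.76)
  X=P[m]; vx,vy,x0,y0=cv2.fitLine(X[:,:2].astype(np.float32),cv2.DIST_HUBER,0,.01,.01).ravel()
  print(name,m.sum(),X.mean(0),X.min(0),X.max(0),np.degrees(np.arctan2(vy,vx)),x0,y0)
# floor & ramp blue mask extent
g=f["color"].astype(int)
E
python3 - <<'E'
import sys; sys.path.insert(0,".")
from h import *
f=np.load("top0.npy",allow_pickle=True).item()
from scipy.optimize import least_squares
# image correspondences (rack frame) -> crop px
cor=[((-.085,-.152,0),(400,90)),((-.085,.152,0),(470,430)),((.049,-.152,.062),(222,98)),((.049,.152,.062),(292,468)),((-.025,-.05,.052),(330,216)),((-.025,.05,.052),(366,335))]
def T(p,X):
  ca,sa=np.cos(p[2]),np.sin(p[2]); return [p[0]+ca*X[0]-sa*X[1],p[1]+sa*X[0]+ca*X[1],X[2]]
def r(p): return np.concatenate([np.array(proj(f,T(p,X)))-[110+(u-1.5)/4,145+(v-1.5)/4] for X,(u,v) in cor])
s=least_squares(r,[.56,.25,1.9],loss='soft_l1'); print(s.x,np.degrees(s.x[2]),s.fun.reshape(-1,2).round(2))
for b in(-.1,0,.1): print("bay",T(s.x,[0,b,0]),"knob q",)
k=np.array([.5586,.241]); ca,sa=np.cos(s.x[2]),np.sin(s.x[2]); d=k-s.x[:2]; print("knob rack",ca*d[0]+sa*d[1],-sa*d[0]+ca*d[1])
E
```

```text
[0.71435097 0.23225595] [0.42560844 0.16405676] 0.2966873319872016 -166.7106481693799 [0.69140866 0.36548591] [0.39215779 0.29536294] 0.3073569840932323 -166.81192194185394
back 340 [0.5569934  0.31235932 0.06337836] [0.39086401 0.2158808  0.05000501] [0.70562255 0.36325147 0.08990817] 14.456469 0.57994944 0.32869303
bar 329 [0.55331132 0.25593134 0.12485053] [0.39741315 0.21423465 0.10543317] [0.71678288 0.30117494 0.13267422] 13.500236 0.579262 0.26183772
knob 54 [0.55839499 0.24395142 0.16151794] [0.54778313 0.23404883 0.15180101] [0.56882915 0.25633263 0.17021794] -48.219944 0.55839497 0.24395142
[0.54901574 0.28192569 1.80145048] 103.21550928042882 [[-0.47 -0.6 ]
 [-0.16  1.55]
 [ 0.26  1.69]
 [ 0.12  0.74]
 [ 2.09 -2.15]
 [-1.02 -2.08]]
bay [np.float64(0.6463674442812184), np.float64(0.3047871321820328), 0] knob q
bay [np.float64(0.5490157387448482), np.float64(0.2819256923944808), 0] knob q
bay [np.float64(0.45166403320847803), np.float64(0.2590642526069288), 0] knob q
knob rack -0.0420329596645238 2.5760729451207443e-05
```

```bash
cat >> h.py <<'E'
from scipy.spatial.transform import Rotation as Ro
O=np.array([.551,.282]); TH=np.radians(103.2)
def r2w(x,y): c,s=np.cos(TH),np.sin(TH); return O+[c*x-s*y,s*x+c*y]
def w2r(p): c,s=np.cos(TH),np.sin(TH); d=np.array(p)[:2]-O; return np.array([c*d[0]+s*d[1],-s*d[0]+c*d[1]])
def go(x,y,z,a=0):   # rack-frame TCP goal, a = tool-x heading rel. to rack x (deg, ccw): prints the shift needed
    o=status.get_obs(); R=Ro.from_rotvec(o["orientation"]).as_matrix()
    d=R.T@(np.append(r2w(x,y),z)-o["tcp_pos"])*100
    h=np.degrees(np.arctan2(R[1,0],R[0,0]))-np.degrees(TH)
    print("go",(x,y,z,a),"d cm",d.round(2),"yaw",round((h-a+180)%360-180,1),"| now",w2r(o["tcp_pos"]).round(4),o["tcp_pos"][2].round(4),"h",h.round(1),"tilt",np.degrees(np.arccos(-R[2,2])).round(2),"j",o["joints"].round(2),"F",o["contact_force"].round(1),"w",o["grip_width"].round(4),"t",o["clock"])
E
python3 -c "
from h import *
go(-.037,0,.22);go(-.037,0,.159)"
```

```text
Traceback (most recent call last):
  File "h.py", line 28, in go
    print("go",(x,y,z,a),"d cm",d.round(2),"yaw",round((h-a+180)%360-180,1),"| now",w2r(o["tcp_pos"]).round(4),o["tcp_pos"][2].round(4),"h",h.round(1),"tilt",np.degrees(np.arccos(-R[2,2])).round(2),"j",o["joints"].round(2),"F",o["contact_force"].round(1),"w",o["grip_width"].round(4),"t",o["clock"])
                                                                                                                                                                                                                                                                   ^^^^^^^^^^^^^^^^^^^^^
AttributeError: 'float' object has no attribute 'round'
```

```bash
sed -i 's/o\["grip_width"\].round(4)/round(o["grip_width"],4)/' h.py
python3 -c "
from h import *
go(-.037,0,.22);go(-.037,0,.159)"
```

```text
go (-0.037, 0, 0.22, 0) d cm [-44.63 -25.7   -0.09] yaw 57.4 | now [0.4197 0.2379] 0.2186 h 57.4 tilt 0.1 j [-1.34  0.48  0.02  1.56 -0.01  1.11 -0.08] F [-0.7  0.6 -0. ] w 0.0854 t 0.1
go (-0.037, 0, 0.159, 0) d cm [-44.63 -25.69   6.01] yaw 57.4 | now [0.4197 0.2379] 0.2186 h 57.4 tilt 0.1 j [-1.34  0.48  0.02  1.56 -0.01  1.11 -0.08] F [-0.7  0.6 -0. ] w 0.0854 t 0.1
```

>>> send_rows:
  steps:
    - {"dx": -4.5,"dy": -2.6,"yaw": 10}
    - {"dx": -9,"dy": -5.2,"yaw": 20}
    - {"dx": -13.5,"dy": -7.8,"yaw": 30}
    - {"dx": -18,"dy": -10.4,"yaw": 40}
    - {"dx": -22.3,"dy": -12.8,"yaw": 50}

```text
validation failed for argument at $.st...
```

```bash
python3 -c "
from h import *
go(-.037,0,.22)"
```

```text
go (-0.037, 0, 0.22, 0) d cm [-44.63 -25.7   -0.09] yaw 57.4 | now [0.4197 0.2379] 0.2186 h 57.4 tilt 0.1 j [-1.34  0.48  0.02  1.56 -0.01  1.11 -0.08] F [-0.7  0.6 -0. ] w 0.0854 t 0.1
```

>>> send_rows:
  steps:
    - {"dx": -4.5,"dy": -2.6,"dz": 0,"yaw": 10,"gripper": 1}
    - {"dx": -9,"dy": -5.2,"dz": 0,"yaw": 20,"gripper": 1}
    - {"dx": -13.5,"dy": -7.8,"dz": 0,"yaw": 30,"gripper": 1}
    - {"dx": -18,"dy": -10.4,"dz": 0,"yaw": 40,"gripper": 1}
    - {"dx": -22.3,"dy": -12.8,"dz": 0,"yaw": 50,"gripper": 1}

```text
clock: 0.72
tcp_pos: [0.3926, 0.4404, 0.2193]
orientation: [1.795, 2.578, -0.001]
contact_force: [0.4, 0.8, 0.7]
grip_width: 0.0854
gripper_force: 0.0
```

```bash
python3 -c "
from h import *
go(-.037,0,.22)"
```

```text
go (-0.037, 0, 0.22, 0) d cm [-24.02   8.91  -0.07] yaw 7.1 | now [0.1904 0.1181] 0.2193 h 7.1 tilt 0.03 j [-1.16  0.34  0.27  1.78 -0.1   1.03 -0.5 ] F [0.4 0.8 0.7] w 0.0854 t 0.725
```

>>> send_rows:
  steps:
    - {"dx": -5.5,"dy": 2,"dz": 0,"yaw": 3,"gripper": 1}
    - {"dx": -11,"dy": 4,"dz": 0,"yaw": 7.2,"gripper": 1}
    - {"dx": -16.5,"dy": 6,"dz": 0,"yaw": 7.2,"gripper": 1}
    - {"dx": -22,"dy": 8.2,"dz": 0,"yaw": 7.2,"gripper": 1}
    - {"dx": -24,"dy": 8.9,"dz": 0,"yaw": 7.2,"gripper": 1}

```text
clock: 1.35
tcp_pos: [0.562, 0.2443, 0.2194]
orientation: [1.952, 2.459, -0.002]
contact_force: [-0.2, 1.4, -0.1]
grip_width: 0.0852
gripper_force: 0.0
```

```bash
python3 -c "
from h import *
go(-.037,0,.159);f=grab('top');save(f,'k1.png',(110,145,260,285),4)"
```

```text
go (-0.037, 0, 0.159, 0) d cm [ 0.23 -0.21  6.04] yaw -0.1 | now [-0.0392 -0.0021] 0.2194 h -0.1 tilt 0.12 j [-0.8   0.39  0.38  1.73 -0.16  1.05 -0.14] F [-0.2  1.4 -0.1] w 0.0852 t 1.35
```

Descend and grip lightly.

>>> send_rows:
  steps:
    - {"dx": 0.2,"dy": -0.2,"dz": 2,"yaw": 0,"gripper": 1}
    - {"dx": 0.2,"dy": -0.2,"dz": 4,"yaw": 0,"gripper": 1}
    - {"dx": 0.2,"dy": -0.2,"dz": 5.8,"yaw": 0,"gripper": 1}
    - {"dx": 0.2,"dy": -0.2,"dz": 6,"yaw": 0,"gripper": 0.2}
    - {"dx": 0.2,"dy": -0.2,"dz": 6,"yaw": 0,"gripper": 0.1}
  force: 23

```text
clock: 2.02
tcp_pos: [0.5573, 0.2507, 0.1598]
orientation: [1.946, 2.466, 0.0]
contact_force: [0.2, -0.1, 0.4]
grip_width: 0.0515
gripper_force: 0.0
```

>>> send_rows:
  steps:
    - {"dx": 0,"dy": 0,"dz": 0,"yaw": 0,"gripper": 0.1}
    - {"dx": 0,"dy": 0,"dz": 0,"yaw": 0,"gripper": 0.1}
    - {"dx": 0,"dy": 0,"dz": 0,"yaw": 0,"gripper": 0.1}
    - {"dx": 0,"dy": 0,"dz": 0,"yaw": 0,"gripper": 0.1}

```text
clock: 2.52
tcp_pos: [0.5572, 0.2505, 0.1596]
orientation: [1.946, 2.466, 0.0]
contact_force: [0.1, 0.5, 0.2]
grip_width: 0.0085
gripper_force: 0.0
```

```bash
python3 -c "
from h import *
go(-.037,0,.159)
q0=np.arccos(.37)
for q in np.arange(q0,2.8,.1): print(round(q,2),((-.1*np.cos(q)+.037)*100).round(2),(-(.1*np.sin(q)-.0929)*100).round(2))"
```

```text
go (-0.037, 0, 0.159, 0) d cm [-0.49  0.11  0.06] yaw 0.2 | now [-0.0321  0.0011] 0.1596 h 0.2 tilt 0.01 j [-0.79  0.45  0.36  1.79 -0.19  0.93 -0.12] F [0.1 0.5 0.2] w 0.0085 t 2.525
1.19 0.0 -0.0
1.29 0.95 -0.32
1.39 1.92 -0.55
1.49 2.91 -0.68
1.59 3.91 -0.71
1.69 4.91 -0.64
1.79 5.89 -0.47
1.89 6.86 -0.2
1.99 7.79 0.16
2.09 8.68 0.62
2.19 9.52 1.16
2.29 10.3 1.78
2.39 11.02 2.48
2.49 11.66 3.24
2.59 12.23 4.06
2.69 12.71 4.94
2.79 13.09 5.86
```

```bash
python3 -c "
from h import *
f=grab('scene');u,v=map(int,proj(f,[.557,.25,.15]));print(u,v);save(f,'k2.png',(u-50,v-40,u+50,v+40),7)"
```

```text
320 163
```

View pics/k2.png

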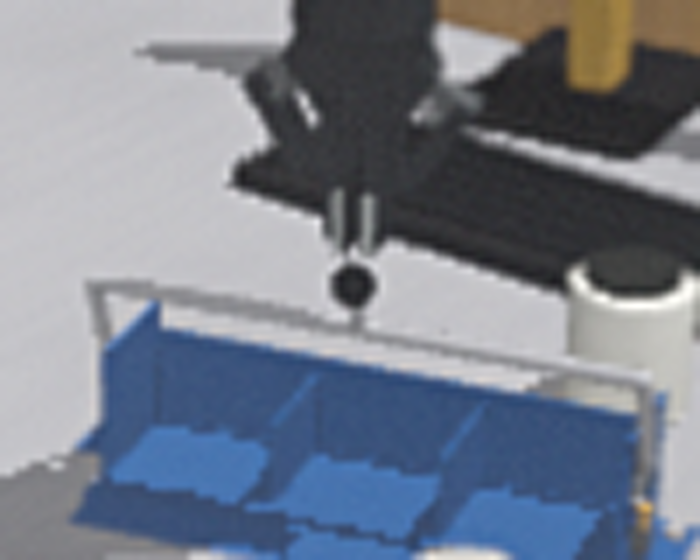

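```bash
python3 -c "
from h import *
f=grab('scene');g=grab('top')
for u,v in [(353,287),(353,280),(353,290),(340,240),(370,240),(352,225),(350,150)]:
  print(u,v,atd(f,270+u/7,123+v/7).round(4))
o=status.get_obs()['tcp_pos'];print(o)
P=np.array([atd(f,u,v) for v in range(120,175) for u in range(290,350) if f['depth'][v,u]>0])
s=P[(abs(P[:,0]-.557)<.06)&(abs(P[:,1]-.25)<.05)&(P[:,2]>.135)&(P[:,2]<.2)]
for p in s[np.argsort(s[:,2])]: print(p.round(3),end=' ')
" | head -c 6000
```

```text
353 287 [0.5638 0.2374 0.1546]
353 280 [0.5659 0.2341 0.1606]
353 290 [0.5643 0.2367 0.1532]
340 240 [0.5511 0.2429 0.1765]
370 240 [0.5672 0.2473 0.1792]
352 225 [0.5505 0.255  0.1806]
350 150 [0.5502 0.2517 0.2248]
[0.55715529 0.25045514 0.15949765]
[0.559 0.249 0.136] [0.557 0.245 0.137] [0.563 0.243 0.144] [0.563 0.237 0.146] [0.561 0.232 0.148] [0.56  0.241 0.148] [0.559 0.236 0.15 ] [0.567 0.25  0.15 ] [0.569 0.241 0.151] [0.558 0.23  0.151] [0.567 0.237 0.151] [0.55  0.235 0.152] [0.565 0.24  0.154] [0.557 0.232 0.155] [0.563 0.236 0.155] [0.564 0.248 0.155] [0.549 0.236 0.155] [0.567 0.249 0.155] [0.561 0.232 0.156] [0.571 0.237 0.157] [0.564 0.24  0.158] [0.558 0.236 0.158] [0.556 0.233 0.158] [0.566 0.251 0.159] [0.549 0.237 0.159] [0.565 0.233 0.161] [0.549 0.243 0.161] [0.557 0.237 0.161] [0.568 0.242 0.162] [0.562 0.237 0.163] [0.556 0.232 0.163] [0.565 0.239 0.163] [0.565 0.246 0.164] [0.556 0.239 0.164] [0.554 0.248 0.164] [0.561 0.239 0.166] [0.564 0.24  0.166] [0.551 0.247 0.172] [0.568 0.248 0.172] [0.557 0.251 0.172] [0.565 0.245 0.172] [0.547 0.239 0.174] [0.564 0
[... 551 characters left out ...]
 [0.573 0.252 0.188] [0.541 0.24  0.188] [0.549 0.235 0.188] [0.565 0.245 0.189] [0.549 0.255 0.189] [0.553 0.236 0.189] [0.569 0.245 0.19 ] [0.564 0.24  0.19 ] [0.547 0.238 0.19 ] [0.573 0.246 0.19 ] [0.568 0.253 0.191] [0.551 0.239 0.191] [0.547 0.244 0.192] [0.542 0.239 0.193] [0.568 0.246 0.193] [0.557 0.236 0.194] [0.563 0.24  0.194] [0.576 0.248 0.195] [0.551 0.252 0.195] [0.575 0.255 0.196] [0.541 0.241 0.196] [0.569 0.239 0.196] [0.555 0.239 0.196] [0.55  0.234 0.197] [0.573 0.251 0.197] [0.545 0.241 0.197] [0.562 0.241 0.197] [0.571 0.248 0.197] [0.569 0.245 0.198] [0.55  0.253 0.198] [0.573 0.258 0.198] [0.567 0.242 0.198] [0.551 0.238 0.2  ] [0.546 0.245 0.2  ] [0.567 0.248 0.2  ]
```

```bash
python3 -c "
from h import *
f=grab('scene');g=grab('top')
o=status.get_obs()['tcp_pos']
a=cv2.resize(f['color'][140:180,300:345,::-1],None,fx=13,fy=13,interpolation=cv2.INTER_NEAREST)[:, :400]
a=cv2.resize(f['color'][143:178,300:340,::-1],(400,350),interpolation=cv2.INTER_CUBIC)
u,v=map(int,proj(g,[.557,.25,.15]))
b=cv2.resize(g['color'][v-18:v+17,u-20:u+20,::-1],(400,350),interpolation=cv2.INTER_CUBIC)
for p,c in [((.557,.2505,.1345),(0,0,255)),((.557,.2505,.172),(0,255,0)),((.558,.2455,.149),(255,0,0))]:
  x,y=proj(f,p); cv2.circle(a,(int((x-300+.5)*10),int((y-143+.5)*10)),3,c,-1); print(p,x,y)
  x,y=proj(g,p); cv2.circle(b,(int((x-u+20.5)*10),int((y-v+18.5)*10)),3,c,-1)
cv2.imwrite('pics/k3.png',np.hstack([a,b]))
"
```

```text
(0.557, 0.2505, 0.1345) 320.7608786047796 167.1655470590839
(0.557, 0.2505, 0.172) 321.00291987795123 158.08685844067273
(0.558, 0.2455, 0.149) 320.32584665348924 164.20980303476654
```

View pics/k3.png

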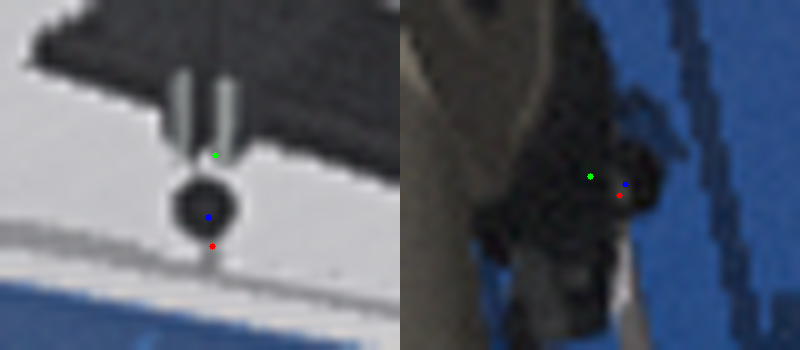

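>>> send_rows:
  steps:
    - {"dx": 0,"dy": 0,"dz": -1,"yaw": 0,"gripper": 0.7}
    - {"dx": -0.5,"dy": 0,"dz": -1,"yaw": 0,"gripper": 0.7}
    - {"dx": -0.9,"dy": -0.1,"dz": 0,"yaw": 0,"gripper": 0.7}
    - {"dx": -0.9,"dy": -0.1,"dz": 1,"yaw": 0,"gripper": 0.7}
    - {"dx": -0.9,"dy": -0.1,"dz": 2,"yaw": 0,"gripper": 0.7}

```text
clock: 3.4
tcp_pos: [0.5578, 0.2413, 0.1382]
orientation: [-1.946, -2.466, 0.002]
contact_force: [0.3, -0.1, -0.4]
grip_width: 0.0599
gripper_force: 0.0
```

```bash
python3 -c "
from h import *
go(-.041,0.002,.16)
f=grab('scene');
a=cv2.resize(f['color'][133:178,295:345,::-1],(500,450),interpolation=cv2.INTER_CUBIC)
cv2.imwrite('pics/k4.png',a)
"
```

```text
go (-0.041, 0.002, 0.16, 0) d cm [ 0.02  0.06 -2.18] yaw 0.2 | now [-0.0412  0.0026] 0.1382 h 0.2 tilt 0.06 j [-0.77  0.47  0.35  1.82 -0.2   0.89 -0.1 ] F [ 0.3 -0.1 -0.4] w 0.0599 t 3.4
```

View pics/k4.png

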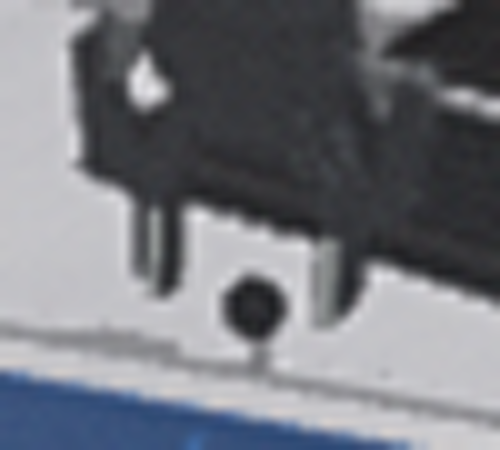

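>>> send_rows:
  steps:
    - {"dx": 0,"dy": 0,"dz": 0.9,"yaw": 0,"gripper": 0.7}
    - {"dx": 0,"dy": 0,"dz": 1.8,"yaw": 0,"gripper": 0.7}
    - {"dx": 0,"dy": 0,"dz": 1.8,"yaw": 0,"gripper": 0.1}
    - {"dx": 0,"dy": 0,"dz": 1.8,"yaw": 0,"gripper": 0.1}
    - {"dx": 0,"dy": 0,"dz": 1.8,"yaw": 0,"gripper": 0.1}
  force: 23

```text
clock: 4.08
tcp_pos: [0.5589, 0.2416, 0.1218]
orientation: [1.946, 2.466, 0.002]
contact_force: [2.9, 1.0, -2.6]
grip_width: 0.0232
gripper_force: 22.7
```

>>> send_rows:
  steps:
    - {"dx": 0,"dy": 0,"dz": 0,"yaw": 0,"gripper": 0.1}
    - {"dx": 0,"dy": 0,"dz": 0,"yaw": 0,"gripper": 0.1}
    - {"dx": 0,"dy": 0,"dz": 0,"yaw": 0,"gripper": 0.1}

```text
clock: 4.45
tcp_pos: [0.5589, 0.2417, 0.1218]
orientation: [1.946, 2.466, 0.002]
contact_force: [3.7, 0.7, -1.5]
grip_width: 0.0232
gripper_force: 22.7
```

```bash
python3 -c "
from h import *
go(-.041,0.002,.16)
f=grab('scene');
a=cv2.resize(f['color'][133:178,295:345,::-1],(500,450),interpolation=cv2.INTER_CUBIC)
cv2.imwrite('pics/k5.png',a)
"
```

```text
go (-0.041, 0.002, 0.16, 0) d cm [ 0.01 -0.04 -3.82] yaw 0.2 | now [-0.0411  0.0015] 0.1218 h 0.2 tilt 0.08 j [-0.77  0.49  0.34  1.83 -0.21  0.86 -0.09] F [ 3.7  0.7 -1.5] w 0.0232 t 4.45
```

>>> send_rows:
  steps:
    - {"dx": 1.43,"dy": 0,"dz": -0.52,"yaw": 0,"gripper": 0.1}
    - {"dx": 2.9,"dy": 0,"dz": -0.81,"yaw": 0,"gripper": 0.1}
    - {"dx": 4.39,"dy": 0,"dz": -0.88,"yaw": 0,"gripper": 0.1}
    - {"dx": 5.88,"dy": 0,"dz": -0.72,"yaw": 0,"gripper": 0.1}
    - {"dx": 7.33,"dy": 0,"dz": -0.34,"yaw": 0,"gripper": 0.1}

```text
clock: 5.12
tcp_pos: [0.5417, 0.3126, 0.1251]
orientation: [1.946, 2.465, 0.0]
contact_force: [4.9, -1.7, -1.8]
grip_width: 0.0229
gripper_force: 23.0
```

>>> send_rows:
  steps:
    - {"dx": 1.38,"dy": 0,"dz": 0.59,"yaw": 0,"gripper": 0.1}
    - {"dx": 2.65,"dy": 0,"dz": 1.38,"yaw": 0,"gripper": 0.1}
    - {"dx": 3.79,"dy": 0,"dz": 2.35,"yaw": 0,"gripper": 0.1}
    - {"dx": 4.78,"dy": 0,"dz": 3.48,"yaw": 0,"gripper": 0.1}
    - {"dx": 5.44,"dy": 0,"dz": 4.48,"yaw": 0,"gripper": 0.1}

```text
clock: 5.75
tcp_pos: [0.5285, 0.3672, 0.0794]
orientation: [-1.945, -2.467, -0.002]
contact_force: [4.5, 2.1, 2.0]
grip_width: 0.0231
gripper_force: 23.6
```

>>> send_rows:
  steps:
    - {"dx": 0.37,"dy": 0,"dz": 0.71,"yaw": 0,"gripper": 0.1}
    - {"dx": 0.65,"dy": 0,"dz": 1.35,"yaw": 0,"gripper": 0.1}
    - {"dx": 0.65,"dy": 0,"dz": 1.35,"yaw": 0,"gripper": 0.1}
    - {"dx": 0.65,"dy": 0,"dz": 1.35,"yaw": 0,"gripper": 0.1}

```text
clock: 6.25
tcp_pos: [0.5271, 0.3732, 0.0658]
orientation: [-1.945, -2.466, -0.002]
contact_force: [5.8, 4.2, -1.9]
grip_width: 0.0236
gripper_force: 23.5
```

```bash
python3 -c "
from h import *
go(.0932,0.0015,.10)
f=grab('scene'); g=grab('top')
a=cv2.resize(f['color'][125:225,270:370,::-1],(400,400)); b=cv2.resize(g['color'][150:270,140:240,::-1],(333,400))
cv2.imwrite('pics/b1.png',np.hstack([a,b]))
"
```

```text
go (0.0932, 0.0015, 0.1, 0) d cm [-0.11  0.1  -3.42] yaw 0.3 | now [0.0943 0.0025] 0.0658 h 0.3 tilt 0.07 j [-0.93  0.62  0.3   1.76 -0.24  0.8  -0.27] F [ 5.8  4.2 -1.9] w 0.0236 t 6.25
```

View pics/b1.png

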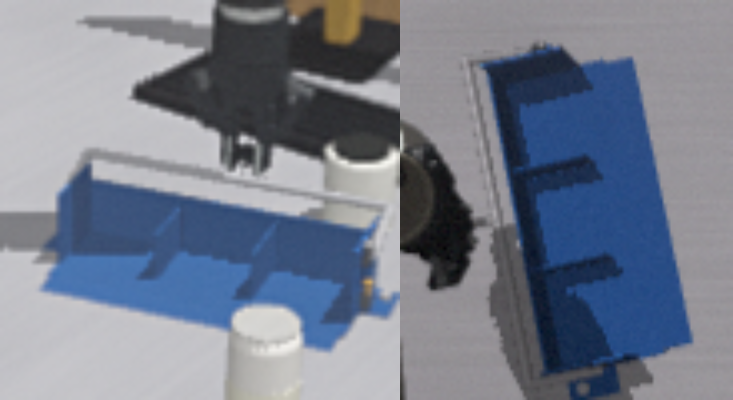

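>>> send_rows:
  steps:
    - {"dx": 0,"dy": 0,"dz": 0,"yaw": 0,"gripper": 0.6}
    - {"dx": 0,"dy": 0,"dz": 0,"yaw": 0,"gripper": 0.6}
    - {"dx": 0,"dy": 0,"dz": 0,"yaw": 0,"gripper": 0.6}
    - {"dx": 0,"dy": 0,"dz": -4,"yaw": 0,"gripper": 0.6}
    - {"dx": 0,"dy": 0,"dz": -9,"yaw": 0,"gripper": 0.6}

```text
clock: 6.98
tcp_pos: [0.5259, 0.3712, 0.1562]
orientation: [-1.946, -2.465, 0.006]
contact_force: [0.5, -0.0, -0.1]
grip_width: 0.0513
gripper_force: 0.0
```

>>> send_rows:
  steps:
    - {"dx": -6,"dy": 0,"dz": 0,"yaw": 0,"gripper": 0.6}
    - {"dx": -12,"dy": 0,"dz": 0,"yaw": 0,"gripper": 0.6}
    - {"dx": -18,"dy": 0,"dz": 0,"yaw": 0,"gripper": 0.6}
    - {"dx": -24,"dy": 0,"dz": 0,"yaw": 0,"gripper": 0.6}
    - {"dx": -30,"dy": 0,"dz": 0,"yaw": 0,"gripper": 0.6}

```text
clock: 7.6
tcp_pos: [0.5967, 0.0784, 0.1566]
orientation: [-1.946, -2.466, 0.0]
contact_force: [1.0, -0.1, 0.8]
grip_width: 0.051
gripper_force: 0.0
```

```bash
cat >> h.py <<'E'
def tubs(f=None):
    f=f or grab("top"); D=f["depth"]; P=np.zeros(D.shape+(3,))
    for v in range(110,290):
      for u in range(150,420):
        if D[v,u]>0: P[v,u]=atd(f,u,v)
    g=f["color"].astype(int); sat=g.max(2)-g.min(2)
    m=(abs(P[...,2]-.085)<.007)&(sat<60)
    n,l,s,c=cv2.connectedComponentsWithStats(cv2.morphologyEx(m.astype(np.uint8),cv2.MORPH_OPEN,np.ones((3,3))))
    for i in range(1,n):
      if s[i,4]>100:
        X=P[l==i]; (cx,cy),r=cv2.minEnclosingCircle((X[:,:2]).astype(np.float32)); M=X.mean(0)
        w=(l==i)&(g.sum(2)>450)
        W=P[w]; a=d=np.nan
        if len(W)>5:
          q=W.mean(0)-M; a=np.degrees(np.arctan2(q[1],q[0])-TH); d=np.linalg.norm(q)
        print("tub rack",w2r(M).round(4),"world",M.round(3),"n",s[i,4],"r",round(r,3),"strip n",len(W),"r",np.round(d,3),"label err deg",np.round((a-180+180)%360-180,1))
E
python3 -c "
from h import *
go(-.53,.028,.13);tubs()"
```

```text
go (-0.53, 0.028, 0.13, 0) d cm [-32.13  -2.74   2.65] yaw 0.3 | now [-0.2086  0.002 ] 0.1566 h 0.3 tilt 0.03 j [-0.53  0.44  0.4   1.82 -0.21  0.92  0.19] F [ 1.  -0.1  0.8] w 0.051 t 7.6
tub rack [-0.4808  0.0281] world [ 0.633 -0.193  0.085] n 601 r 0.045 strip n 67 r 0.024 label err deg -110.0
tub rack [-0.6165  0.0646] world [ 0.629 -0.333  0.085] n 597 r 0.045 strip n 69 r 0.024 label err deg -152.8
tub rack [-0.5653  0.2128] world [ 0.473 -0.317  0.085] n 630 r 0.045 strip n 71 r 0.022 label err deg 160.5
```

>>> send_rows:
  steps:
    - {"dx": -6,"dy": -0.5,"dz": 0,"yaw": 0,"gripper": 0.6}
    - {"dx": -12,"dy": -1,"dz": 0,"yaw": 0,"gripper": 0.6}
    - {"dx": -18,"dy": -1.5,"dz": 0,"yaw": 0,"gripper": 0.6}
    - {"dx": -24,"dy": -2,"dz": 0,"yaw": 0,"gripper": 0.6}
    - {"dx": -30,"dy": -2.6,"dz": 0,"yaw": 0,"gripper": 0.6}

```text
clock: 8.28
tcp_pos: [0.6413, -0.2188, 0.1565]
orientation: [-1.945, -2.466, -0.001]
contact_force: [1.4, 0.5, 0.5]
grip_width: 0.0512
gripper_force: 0.0
```

>>> send_rows:
  steps:
    - {"dx": -2.8,"dy": 0,"dz": 0,"yaw": 0,"gripper": 0.6}
    - {"dx": -2.8,"dy": 0,"dz": 4,"yaw": 0,"gripper": 0.6}
    - {"dx": -2.8,"dy": 0,"dz": 8,"yaw": 0,"gripper": 0.6}
    - {"dx": -2.8,"dy": 0,"dz": 11,"yaw": 0,"gripper": 0.6}
    - {"dx": -2.8,"dy": 0,"dz": 13,"yaw": 0,"gripper": 0.6}

```text
clock: 8.9
tcp_pos: [0.6469, -0.2441, 0.0247]
orientation: [-1.945, -2.464, 0.001]
contact_force: [0.6, 0.2, -0.4]
grip_width: 0.0512
gripper_force: 0.0
```

```bash
python3 -c "
from h import *
go(-.53,.028,.022);
f=grab('scene');u,v=map(int,proj(f,[.64,-.2,.05]));save(f,'p1.png',(u-60,v-60,u+60,v+50),5)"
```

```text
go (-0.53, 0.028, 0.022, 0) d cm [ 0.41 -0.12  0.27] yaw 0.2 | now [-0.5341  0.0268] 0.0247 h 0.2 tilt 0.14 j [ 0.03  0.75  0.36  1.66 -0.34  0.8   0.78] F [ 0.6  0.2 -0.4] w 0.0512 t 8.9
```

View pics/p1.png

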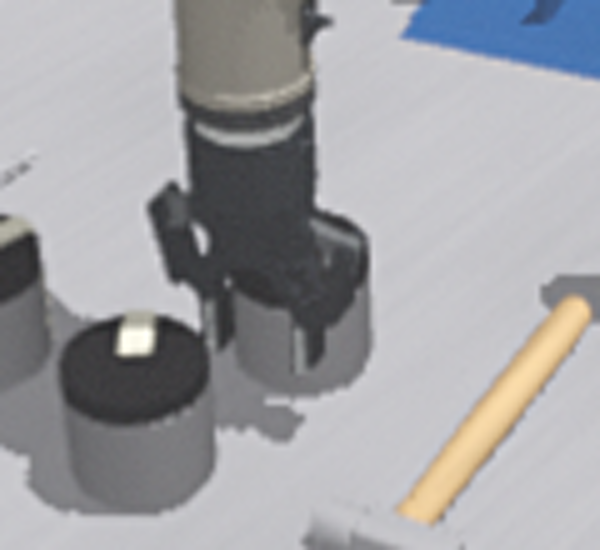

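>>> send_rows:
  steps:
    - {"dx": 1,"dy": 0.2,"dz": 0,"yaw": 0,"gripper": 0.6}
    - {"dx": 3,"dy": 0.9,"dz": 0,"yaw": 0,"gripper": 0.6}
    - {"dx": 5.2,"dy": 1.7,"dz": 0,"yaw": 0,"gripper": 0.6}
    - {"dx": 7.6,"dy": 2.5,"dz": 0,"yaw": 0,"gripper": 0.6}
    - {"dx": 10,"dy": 3.4,"dz": 0,"yaw": 0,"gripper": 0.6}

```text
clock: 9.57
tcp_pos: [0.6586, -0.1367, 0.0276]
orientation: [1.943, 2.467, 0.002]
contact_force: [-0.1, -1.6, 0.5]
grip_width: 0.0512
gripper_force: 0.8
```

```bash
python3 -c "
from h import *
go(-.2,-.1,.022);tubs()"
```

```text
go (-0.2, -0.1, 0.022, 0) d cm [23.16  9.23  0.59] yaw 0.3 | now [-0.4322 -0.0091] 0.0276 h 0.3 tilt 0.1 j [-0.14  0.72  0.37  1.71 -0.34  0.78  0.63] F [-0.1 -1.6  0.5] w 0.0512 t 9.575
tub rack [-0.6164  0.0644] world [ 0.629 -0.333  0.085] n 603 r 0.045 strip n 71 r 0.024 label err deg -152.8
tub rack [-0.5655  0.2132] world [ 0.473 -0.317  0.085] n 634 r 0.045 strip n 73 r 0.023 label err deg 160.9
```

>>> send_rows:
  steps:
    - {"dx": 2.4,"dy": 0.9,"dz": 0,"yaw": 0,"gripper": 0.6}
    - {"dx": 4.8,"dy": 1.8,"dz": 0,"yaw": 0,"gripper": 0.6}
    - {"dx": 7.2,"dy": 2.7,"dz": 0,"yaw": 0,"gripper": 0.6}
    - {"dx": 9.6,"dy": 3.6,"dz": 0,"yaw": 0,"gripper": 0.6}
    - {"dx": 12,"dy": 4.5,"dz": 0,"yaw": 0,"gripper": 0.6}

```text
clock: 10.25
tcp_pos: [0.6739, -0.0105, 0.0274]
orientation: [1.944, 2.467, 0.001]
contact_force: [0.4, -2.0, 0.6]
grip_width: 0.0513
gripper_force: 0.8
```

>>> send_rows:
  steps:
    - {"dx": 2.4,"dy": 0.9,"dz": 0,"yaw": 0,"gripper": 0.6}
    - {"dx": 4.8,"dy": 1.8,"dz": 0,"yaw": 0,"gripper": 0.6}
    - {"dx": 7.2,"dy": 2.7,"dz": 0,"yaw": 0,"gripper": 0.6}
    - {"dx": 9.6,"dy": 3.6,"dz": 0,"yaw": 0,"gripper": 0.6}
    - {"dx": 12,"dy": 4.5,"dz": 0,"yaw": 0,"gripper": 0.6}

```text
clock: 10.88
tcp_pos: [0.6895, 0.1164, 0.0266]
orientation: [-1.946, -2.466, 0.0]
contact_force: [0.3, -1.9, 1.0]
grip_width: 0.0509
gripper_force: 0.9
```

```bash
python3 -c "
from h import *
go(-.12,-.1,.022);f=grab('top');save(f,'p2.png',(130,130,280,260),4);tubs(f)"
```

```text
go (-0.12, -0.1, 0.022, 0) d cm [7.29 0.33 0.46] yaw 0.2 | now [-0.1929 -0.097 ] 0.0266 h 0.2 tilt 0.0 j [-0.51  0.76  0.38  1.64 -0.36  0.82  0.26] F [ 0.3 -1.9  1. ] w 0.0509 t 10.875
tub rack [-0.6162  0.0639] world [ 0.629 -0.333  0.085] n 592 r 0.045 strip n 70 r 0.024 label err deg -151.5
tub rack [-0.5657  0.2132] world [ 0.473 -0.317  0.085] n 632 r 0.045 strip n 72 r 0.023 label err deg 160.8
```

View pics/p2.png

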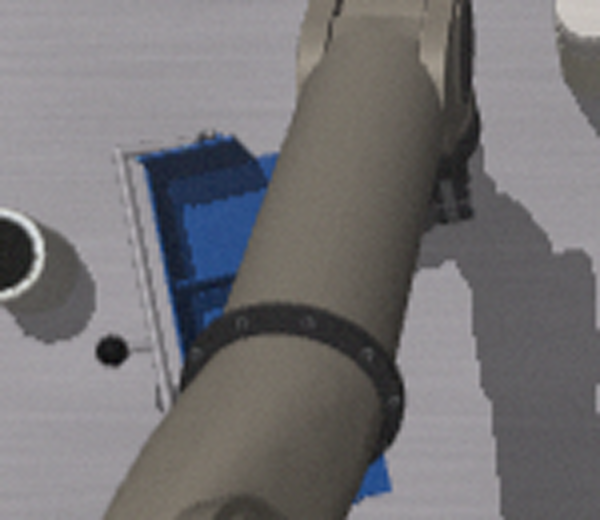

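```bash
cat >> h.py <<'E'
def cloud(f):
    K=f["K"]; h,w=f["depth"].shape; u,v=np.meshgrid(np.arange(w),np.arange(h))
    d=np.stack([(u-K[0,2])/K[0,0],(v-K[1,2])/K[1,1]],-1); p=d.copy()
    for _ in range(20): p=d/(1+f["k1"]*(p**2).sum(-1,keepdims=True))
    X=np.concatenate([p,np.ones((h,w,1))],-1)*f["depth"][...,None]
    return (X-np.array(f["t"]))@np.array(f["R"])
def rackcloud(f):
    P=cloud(f); c,s=np.cos(TH),np.sin(TH); d=P[...,:2]-O
    return np.stack([c*d[...,0]+s*d[...,1],-s*d[...,0]+c*d[...,1],P[...,2]],-1)
def lids(cam,zt=.085,tol=.006):
    f=grab(cam); Q=rackcloud(f); g=f["color"].astype(int); sat=g.max(2)-g.min(2)
    m=(abs(Q[...,2]-zt)<tol)&(sat<60)&(f["depth"]>0)&(Q[...,0]>-.75)&(Q[...,0]<.06)&(abs(Q[...,1])<.3)
    n,l,s,c=cv2.connectedComponentsWithStats(m.astype(np.uint8))
    for i in range(1,n):
      if s[i,4]>60:
        X=Q[l==i]; (cx,cy),r=cv2.minEnclosingCircle(X[:,:2].astype(np.float32)); w=(l==i)&(g.sum(2)>430); a=np.nan
        if w.sum()>5: q=Q[w].mean(0)-[cx,cy,0]; a=np.degrees(np.arctan2(q[1],q[0]))
        print(cam,"mean",X.mean(0).round(4),"circ",round(cx,4),round(cy,4),round(r,4),"n",s[i,4],"lo",X.min(0)[:2].round(3),"hi",X.max(0)[:2].round(3),"strip",w.sum(),"label err",round(a%360-180,1))
E
python3 -c "
from h import *
lids('scene')
f=np.load('top0.npy',allow_pickle=True).item();Q=rackcloud(f)
for n,lo,hi in (('div0',(-.02,-.07,.045),(.03,-.03,.056)),('div1',(-.02,.03,.045),(.03,.07,.056)),('cheek-',(-.03,-.17,.072),(.0,-.13,.083)),('cheek+',(-.03,.13,.072),(.0,.17,.083)),('back',(.03,-.14,.056),(.06,.14,.066))):
  m=((Q>lo)&(Q<hi)).all(-1);print(n,m.sum(),np.median(Q[m],0).round(4))"
```

```text
scene mean [0.0537 0.1016 0.0853] circ 0.0472 0.0991 0.0674 n 69 lo [0.032 0.032] hi [0.06  0.166] strip 62 label err -134.7
scene mean [-0.5711  0.2131  0.0838] circ -0.5684 0.2138 0.0471 n 377 lo [-0.611  0.173] hi [-0.522  0.258] strip 55 label err 169.3
scene mean [-0.621   0.0651  0.0837] circ -0.6185 0.067 0.0476 n 480 lo [-0.664  0.022] hi [-0.575  0.11 ] strip 70 label err -145.1
div0 15 [ 0.0083 -0.0498  0.0504]
div1 12 [0.0085 0.0498 0.0526]
cheek- 12 [-0.0071 -0.1517  0.0782]
cheek+ 12 [-0.012   0.1517  0.0793]
back 114 [ 0.0463 -0.0059  0.0601]
```

>>> send_rows:
  steps:
    - {"dx": 2,"dy": 0.3,"dz": 0,"yaw": 0,"gripper": 0.6}
    - {"dx": 4,"dy": 0.3,"dz": 0,"yaw": 0,"gripper": 0.6}
    - {"dx": 6,"dy": 0.3,"dz": 0,"yaw": 0,"gripper": 0.6}
    - {"dx": 8,"dy": 0.3,"dz": 0,"yaw": 0,"gripper": 0.6}
    - {"dx": 10,"dy": 0.3,"dz": 0,"yaw": 0,"gripper": 0.6}

```text
clock: 11.6
tcp_pos: [0.6685, 0.2142, 0.0266]
orientation: [-1.946, -2.466, -0.0]
contact_force: [0.3, -0.1, -0.5]
grip_width: 0.0513
gripper_force: 0.3
```

>>> send_rows:
  steps:
    - {"dx": 1,"dy": 0,"dz": 0,"yaw": 0,"gripper": 0.6}
    - {"dx": 2,"dy": 0,"dz": 0,"yaw": 0,"gripper": 0.6}
    - {"dx": 3,"dy": 0,"dz": 0,"yaw": 0,"gripper": 0.6}
    - {"dx": 4,"dy": 0,"dz": 0,"yaw": 0,"gripper": 0.6}
    - {"dx": 4.3,"dy": 0,"dz": 0,"yaw": 0,"gripper": 0.6}

```text
clock: 12.22
tcp_pos: [0.6588, 0.2556, 0.0266]
orientation: [-1.945, -2.467, -0.001]
contact_force: [0.3, -0.4, -0.2]
grip_width: 0.0507
gripper_force: 0.2
```

```bash
python3 -c "
from h import *
go(-.044,-.1,.022);lids('scene');lids('top')"
```

```text
go (-0.044, -0.1, 0.022, 0) d cm [0.63 0.11 0.46] yaw 0.3 | now [-0.0503 -0.0989] 0.0266 h 0.3 tilt 0.03 j [-0.72  0.77  0.39  1.62 -0.37  0.83  0.06] F [ 0.3 -0.4 -0.2] w 0.0507 t 12.225
scene mean [-0.0417 -0.083   0.0852] circ -0.0492 -0.0756 0.0379 n 75 lo [-0.068 -0.113] hi [-0.015 -0.039] strip 0 label err nan
scene mean [-0.5707  0.2134  0.0835] circ -0.5696 0.2177 0.0474 n 377 lo [-0.614  0.172] hi [-0.524  0.258] strip 56 label err 162.1
scene mean [-0.6217  0.0654  0.0836] circ -0.6182 0.0673 0.0472 n 487 lo [-0.665  0.021] hi [-0.575  0.111] strip 70 label err -145.3
top mean [-0.6165  0.0644  0.085 ] circ -0.6175 0.0659 0.0455 n 598 lo [-0.661  0.021] hi [-0.574  0.107] strip 68 label err -156.6
top mean [-0.0189 -0.0708  0.0858] circ -0.0162 -0.0695 0.019 n 64 lo [-0.035 -0.088] hi [-0.003 -0.056] strip 0 label err nan
top mean [-0.5659  0.2132  0.0851] circ -0.5654 0.2129 0.0444 n 620 lo [-0.609  0.171] hi [-0.523  0.256] strip 76 label err 160.7
```

>>> send_rows:
  steps:
    - {"dx": 0.4,"dy": 0.1,"dz": 0,"yaw": 0,"gripper": 0.6}
    - {"dx": 0.8,"dy": 0.1,"dz": 0,"yaw": 0,"gripper": 0.6}

```text
clock: 12.58
tcp_pos: [0.6584, 0.2621, 0.0267]
orientation: [1.947, 2.465, -0.0]
contact_force: [0.9, -1.7, 0.7]
grip_width: 0.0514
gripper_force: 0.2
```

>>> send_rows:
  steps:
    - {"dx": 0.3,"dy": 0,"dz": 0,"yaw": 0,"gripper": 0.6}
    - {"dx": 0.4,"dy": 0,"dz": 0,"yaw": 0,"gripper": 0.6}

```text
clock: 12.82
tcp_pos: [0.6581, 0.2628, 0.0267]
orientation: [1.947, 2.462, -0.004]
contact_force: [0.5, -8.7, 0.4]
grip_width: 0.051
gripper_force: 3.2
```

>>> send_rows:
  steps:
    - {"dx": -3,"dy": 0,"dz": 0,"yaw": 0,"gripper": 0.6}
    - {"dx": -6,"dy": 0,"dz": -1,"yaw": 0,"gripper": 0.6}
    - {"dx": -8,"dy": -2,"dz": -6,"yaw": 0,"gripper": 0.6}
    - {"dx": -12,"dy": -4,"dz": -11,"yaw": 0,"gripper": 0.6}
    - {"dx": -17,"dy": -6,"dz": -11,"yaw": 0,"gripper": 0.6}

```text
clock: 13.45
tcp_pos: [0.6409, 0.0882, 0.1407]
orientation: [1.94, 2.466, 0.011]
contact_force: [1.1, -0.5, -0.8]
grip_width: 0.0513
gripper_force: 0.0
```

>>> send_rows:
  steps:
    - {"dx": -5.8,"dy": -1.5,"dz": 0,"yaw": 0,"gripper": 0.6}
    - {"dx": -11.6,"dy": -3,"dz": 0,"yaw": 0,"gripper": 0.6}
    - {"dx": -17.4,"dy": -4.5,"dz": 0,"yaw": 0,"gripper": 0.6}
    - {"dx": -23.2,"dy": -6,"dz": 0,"yaw": 0,"gripper": 0.6}
    - {"dx": -29,"dy": -7.5,"dz": 0,"yaw": 0,"gripper": 0.6}

```text
clock: 14.08
tcp_pos: [0.633, -0.2138, 0.1368]
orientation: [1.945, 2.466, 0.001]
contact_force: [0.0, 0.2, 0.1]
grip_width: 0.0513
gripper_force: 0.0
```

```bash
python3 -c "
from h import *
go(-.672,.0645,.13);lids('top');lids('scene')"
```

```text
go (-0.672, 0.0645, 0.13, 0) d cm [-17.05  -3.2    0.68] yaw 0.3 | now [-0.5014  0.0334] 0.1368 h 0.3 tilt 0.05 j [-0.1   0.59  0.47  1.67 -0.31  0.96  0.73] F [0.  0.2 0.1] w 0.0513 t 14.075
top mean [0.055  0.0086 0.0861] circ 0.0487 0.0009 0.1633 n 228 lo [ 0.034 -0.162] hi [0.06  0.164] strip 55 label err -108.6
top mean [ 0.0017 -0.0999  0.0866] circ 0.003 -0.1047 0.0478 n 551 lo [-0.042 -0.152] hi [ 0.046 -0.057] strip 67 label err -109.1
top mean [-0.6233  0.0702  0.0851] circ -0.6182 0.0648 0.0441 n 458 lo [-0.661  0.023] hi [-0.579  0.107] strip 62 label err -153.4
top mean [-0.5655  0.2132  0.0852] circ -0.5658 0.2124 0.0447 n 626 lo [-0.61  0.17] hi [-0.522  0.256] strip 0 label err nan
scene mean [ 0.0037 -0.0996  0.0859] circ 0.0112 -0.0934 0.058 n 271 lo [-0.045 -0.145] hi [ 0.06  -0.057] strip 63 label err -167.9
scene mean [-0.571   0.2129  0.0837] circ -0.5681 0.2139 0.0466 n 379 lo [-0.613  0.172] hi [-0.522  0.258] strip 36 label err 168.8
scene mean [-0.6212  0.0649  0.0837] circ -0.618 0.0662 0.0477 n 484 lo [-0.665  0.021] hi [-0.574  0.11 ] strip 63 label err -154.1
```

>>> send_rows:
  steps:
    - {"dx": -5.5,"dy": -1,"dz": 0,"yaw": 0,"gripper": 0.6}
    - {"dx": -11,"dy": -2,"dz": 0,"yaw": 0,"gripper": 0.6}
    - {"dx": -16,"dy": -3,"dz": 0,"yaw": 0,"gripper": 0.6}
    - {"dx": -17.2,"dy": -3.2,"dz": 0,"yaw": 0,"gripper": 0.6}
    - {"dx": -17.2,"dy": -3.2,"dz": 1,"yaw": 0,"gripper": 0.6}

```text
clock: 14.8
tcp_pos: [0.6421, -0.3877, 0.1268]
orientation: [1.947, 2.464, 0.001]
contact_force: [0.5, 0.9, -0.6]
grip_width: 0.0511
gripper_force: 0.0
```

>>> send_rows:
  steps:
    - {"dx": 0,"dy": 0,"dz": 4,"yaw": 0,"gripper": 0.6}
    - {"dx": 0,"dy": 0,"dz": 8,"yaw": 0,"gripper": 0.6}
    - {"dx": 0,"dy": 0,"dz": 10.3,"yaw": 0,"gripper": 0.6}
    - {"dx": 0,"dy": 0,"dz": 10.3,"yaw": 0,"gripper": 0.6}

```text
clock: 15.3
tcp_pos: [0.6412, -0.3846, 0.0214]
orientation: [-1.941, -2.465, -0.0]
contact_force: [0.3, 0.1, 0.4]
grip_width: 0.0512
gripper_force: 0.0
```

```bash
python3 -c "
from h import *
go(-.2,.0,.022);lids('scene')"
```

```text
go (-0.2, 0.0, 0.022, 0) d cm [46.92  6.72  0.08] yaw 0.3 | now [-0.6695  0.0644] 0.0214 h 0.3 tilt 0.24 j [ 0.2   0.84  0.41  1.5  -0.4   0.89  0.98] F [0.3 0.1 0.4] w 0.0512 t 15.3
scene mean [0.0543 0.0757 0.0853] circ 0.0447 0.0706 0.0941 n 96 lo [ 0.036 -0.023] hi [0.06  0.164] strip 92 label err -149.1
scene mean [ 0.0093 -0.1     0.0858] circ 0.0255 -0.0966 0.0714 n 292 lo [-0.045 -0.161] hi [ 0.06  -0.031] strip 86 label err -164.3
scene mean [-0.3527 -0.1693  0.0853] circ -0.3389 -0.1654 0.0286 n 63 lo [-0.366 -0.193] hi [-0.327 -0.138] strip 63 label err 15.7
scene mean [-0.578   0.222   0.0835] circ -0.571 0.2149 0.0459 n 257 lo [-0.612  0.178] hi [-0.532  0.259] strip 18 label err -176.2
scene mean [-0.5925  0.0528  0.0837] circ -0.5996 0.0546 0.0372 n 92 lo [-0.622  0.022] hi [-0.574  0.084] strip 16 label err -124.8
```

>>> send_rows:
  steps:
    - {"dx": 1,"dy": 0.1,"dz": 0,"yaw": 0,"gripper": 0.6}
    - {"dx": 3,"dy": 0.4,"dz": 0,"yaw": 0,"gripper": 0.6}
    - {"dx": 5.4,"dy": 0.8,"dz": 0,"yaw": 0,"gripper": 0.6}
    - {"dx": 7.8,"dy": 1.2,"dz": 0,"yaw": 0,"gripper": 0.6}
    - {"dx": 10.2,"dy": 1.6,"dz": 0,"yaw": 0,"gripper": 0.6}

```text
clock: 15.98
tcp_pos: [0.6337, -0.2817, 0.0238]
orientation: [1.945, 2.467, 0.001]
contact_force: [0.2, -2.5, 1.3]
grip_width: 0.051
gripper_force: 1.0
```

>>> send_rows:
  steps:
    - {"dx": 2.4,"dy": 0.4,"dz": 0,"yaw": 0,"gripper": 0.6}
    - {"dx": 4.8,"dy": 0.8,"dz": 0,"yaw": 0,"gripper": 0.6}
    - {"dx": 7.2,"dy": 1.2,"dz": 0,"yaw": 0,"gripper": 0.6}
    - {"dx": 9.6,"dy": 1.6,"dz": 0,"yaw": 0,"gripper": 0.6}
    - {"dx": 12,"dy": 2,"dz": 0,"yaw": 0,"gripper": 0.6}

```text
clock: 16.6
tcp_pos: [0.6247, -0.1611, 0.0235]
orientation: [-1.946, -2.466, 0.0]
contact_force: [0.6, -1.0, 1.0]
grip_width: 0.0513
gripper_force: 0.8
```

>>> send_rows:
  steps:
    - {"dx": 2.4,"dy": 0.4,"dz": 0,"yaw": 0,"gripper": 0.6}
    - {"dx": 4.8,"dy": 0.8,"dz": 0,"yaw": 0,"gripper": 0.6}
    - {"dx": 7.2,"dy": 1.2,"dz": 0,"yaw": 0,"gripper": 0.6}
    - {"dx": 9.6,"dy": 1.6,"dz": 0,"yaw": 0,"gripper": 0.6}
    - {"dx": 12,"dy": 2,"dz": 0,"yaw": 0,"gripper": 0.6}

```text
clock: 17.23
tcp_pos: [0.6159, -0.0399, 0.0235]
orientation: [-1.946, -2.466, 0.001]
contact_force: [0.6, -2.9, 1.2]
grip_width: 0.0515
gripper_force: 0.8
```

```bash
python3 -c "
from h import *
go(-.19,.0,.022);lids('scene')"
```

```text
go (-0.19, 0.0, 0.022, 0) d cm [13.81  1.09  0.15] yaw 0.3 | now [-0.3282  0.0103] 0.0235 h 0.3 tilt 0.04 j [-0.35  0.66  0.43  1.86 -0.41  0.71  0.55] F [ 0.6 -2.9  1.2] w 0.0515 t 17.225
scene mean [ 0.0092 -0.0916  0.0859] circ 0.0164 -0.0601 0.0865 n 307 lo [-0.046 -0.144] hi [0.06  0.016] strip 92 label err 164.7
scene mean [-0.3205  0.0078  0.0844] circ -0.3142 0.0052 0.0571 n 114 lo [-0.346 -0.046] hi [-0.257  0.058] strip 1 label err nan
scene mean [-0.5712  0.2132  0.0838] circ -0.5683 0.2156 0.0464 n 374 lo [-0.613  0.171] hi [-0.526  0.256] strip 56 label err 165.1
```

>>> send_rows:
  steps:
    - {"dx": 2.4,"dy": 0.2,"dz": 0,"yaw": 0,"gripper": 0.6}
    - {"dx": 4.8,"dy": 0.4,"dz": 0,"yaw": 0,"gripper": 0.6}
    - {"dx": 7.2,"dy": 0.6,"dz": 0,"yaw": 0,"gripper": 0.6}
    - {"dx": 9.6,"dy": 0.8,"dz": 0,"yaw": 0,"gripper": 0.6}
    - {"dx": 12,"dy": 1,"dz": 0,"yaw": 0,"gripper": 0.6}

```text
clock: 17.9
tcp_pos: [0.5977, 0.0781, 0.0235]
orientation: [-1.946, -2.466, 0.001]
contact_force: [0.4, -2.2, 1.3]
grip_width: 0.0512
gripper_force: 0.8
```

>>> send_rows:
  steps:
    - {"dx": 2,"dy": 0,"dz": 0,"yaw": 0,"gripper": 0.6}
    - {"dx": 4,"dy": 0,"dz": 0,"yaw": 0,"gripper": 0.6}
    - {"dx": 6,"dy": 0,"dz": 0,"yaw": 0,"gripper": 0.6}
    - {"dx": 8,"dy": 0,"dz": 0,"yaw": 0,"gripper": 0.6}
    - {"dx": 10,"dy": 0,"dz": 0,"yaw": 0,"gripper": 0.6}

```text
clock: 18.52
tcp_pos: [0.5749, 0.1762, 0.0236]
orientation: [-1.946, -2.466, -0.0]
contact_force: [0.7, 0.2, -0.5]
grip_width: 0.0513
gripper_force: 0.0
```

>>> send_rows:
  steps:
    - {"dx": 1.5,"dy": 0,"dz": 0,"yaw": 0,"gripper": 0.6}
    - {"dx": 3,"dy": 0,"dz": 0,"yaw": 0,"gripper": 0.6}
    - {"dx": 4.5,"dy": 0,"dz": 0,"yaw": 0,"gripper": 0.6}
    - {"dx": 5.5,"dy": 0,"dz": 0,"yaw": 0,"gripper": 0.6}
    - {"dx": 5.8,"dy": 0,"dz": 0,"yaw": 0,"gripper": 0.6}

```text
clock: 19.15
tcp_pos: [0.5615, 0.2321, 0.0235]
orientation: [-1.945, -2.467, -0.0]
contact_force: [0.0, -1.7, -0.4]
grip_width: 0.0516
gripper_force: 0.0
```

```bash
python3 -c "
from h import *
go(-.042,.0,.022)"
```

```text
go (-0.042, 0.0, 0.022, 0) d cm [0.89 0.12 0.15] yaw 0.3 | now [-0.051   0.0011] 0.0235 h 0.3 tilt 0.01 j [-0.82  0.66  0.45  1.88 -0.43  0.7   0.11] F [ 0.  -1.7 -0.4] w 0.0516 t 19.15
```

>>> send_rows:
  steps:
    - {"dx": 0.5,"dy": 0,"dz": 0,"yaw": 0,"gripper": 0.6}
    - {"dx": 0.8,"dy": 0,"dz": 0,"yaw": 0,"gripper": 0.6}
    - {"dx": 0.9,"dy": 0,"dz": 0,"yaw": 0,"gripper": 0.6}

```text
clock: 19.52
tcp_pos: [0.5599, 0.2388, 0.0236]
orientation: [1.947, 2.465, -0.001]
contact_force: [0.7, -4.7, 1.0]
grip_width: 0.0512
gripper_force: 0.0
```

>>> send_rows:
  steps:
    - {"dx": 0.2,"dy": 0,"dz": 0,"yaw": 0,"gripper": 0.6}
    - {"dx": 0.2,"dy": 0,"dz": 0,"yaw": 0,"gripper": 0.6}

```text
clock: 19.77
tcp_pos: [0.5599, 0.2389, 0.0237]
orientation: [1.948, 2.462, -0.003]
contact_force: [2.1, -8.5, 1.4]
grip_width: 0.0514
gripper_force: 0.5
```

>>> send_rows:
  steps:
    - {"dx": -3,"dy": 0,"dz": 0,"yaw": 0,"gripper": 0.6}
    - {"dx": -6,"dy": 0,"dz": -1,"yaw": 0,"gripper": 0.6}
    - {"dx": -8,"dy": -2,"dz": -6,"yaw": 0,"gripper": 0.6}
    - {"dx": -12,"dy": -4,"dz": -11,"yaw": 0,"gripper": 0.6}
    - {"dx": -17,"dy": -6,"dz": -11,"yaw": 0,"gripper": 0.6}

```text
clock: 20.4
tcp_pos: [0.5427, 0.0636, 0.137]
orientation: [1.941, 2.467, 0.01]
contact_force: [1.9, -0.5, -0.7]
grip_width: 0.0513
gripper_force: 0.0
```

>>> send_rows:
  steps:
    - {"dx": -5.7,"dy": -2,"dz": 0,"yaw": 0,"gripper": 0.6}
    - {"dx": -11.4,"dy": -4,"dz": 0,"yaw": 0,"gripper": 0.6}
    - {"dx": -17.1,"dy": -6,"dz": 0,"yaw": 0,"gripper": 0.6}
    - {"dx": -22.8,"dy": -8,"dz": 0,"yaw": 0,"gripper": 0.6}
    - {"dx": -28.5,"dy": -10,"dz": 0,"yaw": 0,"gripper": 0.6}

```text
clock: 21.02
tcp_pos: [0.5096, -0.239, 0.1338]
orientation: [1.945, 2.467, 0.002]
contact_force: [0.7, -0.5, 0.9]
grip_width: 0.0513
gripper_force: 0.0
```

```bash
python3 -c "
from h import *
go(-.621,.213,.13);lids('top');lids('scene')"
```

```text
go (-0.621, 0.213, 0.13, 0) d cm [-12.3   -5.43   0.37] yaw 0.3 | now [-0.4978  0.1593] 0.1338 h 0.3 tilt 0.08 j [-0.14  0.45  0.6   1.94 -0.33  0.85  0.88] F [ 0.7 -0.5  0.9] w 0.0513 t 21.025
top mean [ 0.0553 -0.091   0.0862] circ 0.0553 -0.0791 0.083 n 114 lo [ 0.033 -0.162] hi [0.06  0.004] strip 20 label err -125.1
top mean [ 0.0011 -0.0998  0.0867] circ 0.0028 -0.1044 0.0479 n 549 lo [-0.042 -0.152] hi [ 0.045 -0.058] strip 65 label err -109.2
top mean [0.001  0.0002 0.0865] circ 0.0019 0.0003 0.0448 n 579 lo [-0.042 -0.043] hi [0.045 0.043] strip 64 label err -156.8
top mean [0.0538 0.1032 0.0857] circ 0.0505 0.0871 0.0776 n 121 lo [0.028 0.01 ] hi [0.06  0.164] strip 21 label err -134.6
scene mean [ 0.0096 -0.0332  0.0858] circ 0.0198 0.0116 0.1565 n 591 lo [-0.048 -0.143] hi [0.06  0.165] strip 181 label err 173.1
scene mean [-0.3529 -0.1682  0.085 ] circ -0.3385 -0.1654 0.0289 n 61 lo [-0.363 -0.192] hi [-0.325 -0.137] strip 61 label err 11.0
scene mean [-0.5712  0.2128  0.0836] circ -0.5687 0.2141 0.045 n 382 lo [-0.612  0.171] hi [-0.525  0.258] strip 36 label err 168.3
```

>>> send_rows:
  steps:
    - {"dx": -5,"dy": -2.2,"dz": 0,"yaw": 0,"gripper": 0.6}
    - {"dx": -10,"dy": -4.4,"dz": 0,"yaw": 0,"gripper": 0.6}
    - {"dx": -12.5,"dy": -5.4,"dz": 0,"yaw": 0,"gripper": 0.6}
    - {"dx": -12.5,"dy": -5.4,"dz": 0,"yaw": 0,"gripper": 0.6}
    - {"dx": -12.5,"dy": -5.4,"dz": 3,"yaw": 0,"gripper": 0.6}

```text
clock: 21.75
tcp_pos: [0.4883, -0.3716, 0.105]
orientation: [1.943, 2.464, 0.003]
contact_force: [1.5, 1.1, -0.4]
grip_width: 0.051
gripper_force: 0.0
```

>>> send_rows:
  steps:
    - {"dx": 0,"dy": 0,"dz": 4,"yaw": 0,"gripper": 0.6}
    - {"dx": 0,"dy": 0,"dz": 7.5,"yaw": 0,"gripper": 0.6}
    - {"dx": 0,"dy": 0,"dz": 8,"yaw": 0,"gripper": 0.6}
    - {"dx": 0,"dy": 0,"dz": 8,"yaw": 0,"gripper": 0.6}

```text
clock: 22.25
tcp_pos: [0.4868, -0.3712, 0.0242]
orientation: [1.945, 2.467, 0.001]
contact_force: [0.1, -0.8, 0.5]
grip_width: 0.0513
gripper_force: 0.0
```

```bash
python3 -c "
from h import *
go(-.2,.1,.022);lids('scene')"
```

```text
go (-0.2, 0.1, 0.022, 0) d cm [42.07 11.39  0.23] yaw 0.3 | now [-0.6213  0.2117] 0.0242 h 0.3 tilt 0.04 j [ 0.19  0.67  0.5   1.87 -0.47  0.71  1.2 ] F [ 0.1 -0.8  0.5] w 0.0513 t 22.25
scene mean [ 0.0058 -0.0454  0.086 ] circ 0.0203 -0.031 0.1187 n 540 lo [-0.049 -0.143] hi [0.06  0.081] strip 136 label err -164.5
scene mean [-0.3511 -0.1705  0.0849] circ -0.3381 -0.1652 0.0287 n 62 lo [-0.363 -0.193] hi [-0.327 -0.138] strip 62 label err 22.2
scene mean [-0.5453  0.1986  0.0838] circ -0.5551 0.206 0.0383 n 84 lo [-0.578  0.171] hi [-0.527  0.237] strip 32 label err -173.6
```

>>> send_rows:
  steps:
    - {"dx": 1,"dy": 0.2,"dz": 0,"yaw": 0,"gripper": 0.6}
    - {"dx": 3,"dy": 0.7,"dz": 0,"yaw": 0,"gripper": 0.6}
    - {"dx": 5.4,"dy": 1.4,"dz": 0,"yaw": 0,"gripper": 0.6}
    - {"dx": 7.8,"dy": 2.1,"dz": 0,"yaw": 0,"gripper": 0.6}
    - {"dx": 10.2,"dy": 2.8,"dz": 0,"yaw": 0,"gripper": 0.6}

```text
clock: 22.92
tcp_pos: [0.4898, -0.264, 0.0241]
orientation: [1.945, 2.467, 0.001]
contact_force: [0.9, -1.2, -0.0]
grip_width: 0.0507
gripper_force: 0.5
```

>>> send_rows:
  steps:
    - {"dx": 2.4,"dy": 0.7,"dz": 0,"yaw": 0,"gripper": 0.6}
    - {"dx": 4.8,"dy": 1.4,"dz": 0,"yaw": 0,"gripper": 0.6}
    - {"dx": 7.2,"dy": 2.1,"dz": 0,"yaw": 0,"gripper": 0.6}
    - {"dx": 9.6,"dy": 2.8,"dz": 0,"yaw": 0,"gripper": 0.6}
    - {"dx": 12,"dy": 3.5,"dz": 0,"yaw": 0,"gripper": 0.6}

```text
clock: 23.55
tcp_pos: [0.4955, -0.1391, 0.0241]
orientation: [1.945, 2.467, 0.002]
contact_force: [0.7, -1.5, 0.3]
grip_width: 0.0511
gripper_force: 0.5
```

>>> send_rows:
  steps:
    - {"dx": 2.4,"dy": 0.7,"dz": 0,"yaw": 0,"gripper": 0.6}
    - {"dx": 4.8,"dy": 1.4,"dz": 0,"yaw": 0,"gripper": 0.6}
    - {"dx": 7.2,"dy": 2.1,"dz": 0,"yaw": 0,"gripper": 0.6}
    - {"dx": 9.6,"dy": 2.8,"dz": 0,"yaw": 0,"gripper": 0.6}
    - {"dx": 12,"dy": 3.5,"dz": 0,"yaw": 0,"gripper": 0.6}

```text
clock: 24.18
tcp_pos: [0.5011, -0.0143, 0.024]
orientation: [-1.945, -2.467, -0.001]
contact_force: [0.0, -0.7, 0.7]
grip_width: 0.051
gripper_force: 0.5
```

```bash
python3 -c "
from h import *
go(-.19,.1,.022);lids('scene')"
```

```text
go (-0.19, 0.1, 0.022, 0) d cm [8.7  1.67 0.21] yaw 0.3 | now [-0.2771  0.1163] 0.024 h 0.3 tilt 0.05 j [-0.52  0.55  0.53  2.14 -0.5   0.58  0.62] F [ 0.  -0.7  0.7] w 0.051 t 24.175
scene mean [ 0.008  -0.0411  0.086 ] circ 0.0256 -0.0052 0.1425 n 570 lo [-0.05  -0.144] hi [0.06  0.134] strip 156 label err 154.6
scene mean [-0.2718  0.1171  0.0846] circ -0.2698 0.1172 0.0616 n 107 lo [-0.295  0.06 ] hi [-0.208  0.176] strip 6 label err -157.5
scene mean [-0.3521 -0.1695  0.0854] circ -0.337 -0.1648 0.0286 n 61 lo [-0.364 -0.192] hi [-0.328 -0.138] strip 61 label err 17.5
```

>>> send_rows:
  steps:
    - {"dx": 2.2,"dy": 0.5,"dz": 0,"yaw": 0,"gripper": 0.6}
    - {"dx": 4.4,"dy": 1,"dz": 0,"yaw": 0,"gripper": 0.6}
    - {"dx": 6.4,"dy": 1.4,"dz": 0,"yaw": 0,"gripper": 0.6}
    - {"dx": 8.4,"dy": 1.7,"dz": 0,"yaw": 0,"gripper": 0.6}
    - {"dx": 10.4,"dy": 1.7,"dz": 0,"yaw": 0,"gripper": 0.6}

```text
clock: 24.85
tcp_pos: [0.4935, 0.0898, 0.0239]
orientation: [-1.945, -2.467, -0.001]
contact_force: [0.7, -1.3, 0.6]
grip_width: 0.051
gripper_force: 0.4
```

>>> send_rows:
  steps:
    - {"dx": 2,"dy": 0,"dz": 0,"yaw": 0,"gripper": 0.6}
    - {"dx": 4,"dy": 0,"dz": 0,"yaw": 0,"gripper": 0.6}
    - {"dx": 6,"dy": 0,"dz": 0,"yaw": 0,"gripper": 0.6}
    - {"dx": 7.5,"dy": 0,"dz": 0,"yaw": 0,"gripper": 0.6}
    - {"dx": 9,"dy": 0,"dz": 0,"yaw": 0,"gripper": 0.6}

```text
clock: 25.48
tcp_pos: [0.4726, 0.1768, 0.0238]
orientation: [-1.946, -2.466, -0.0]
contact_force: [-0.1, -1.5, 0.1]
grip_width: 0.0512
gripper_force: 0.0
```

>>> send_rows:
  steps:
    - {"dx": 1.2,"dy": 0,"dz": 0,"yaw": 0,"gripper": 0.6}
    - {"dx": 2.2,"dy": 0,"dz": 0,"yaw": 0,"gripper": 0.6}
    - {"dx": 3,"dy": 0,"dz": 0,"yaw": 0,"gripper": 0.6}
    - {"dx": 3.4,"dy": 0,"dz": 0,"yaw": 0,"gripper": 0.6}
    - {"dx": 3.6,"dy": 0,"dz": 0,"yaw": 0,"gripper": 0.6}

```text
clock: 26.1
tcp_pos: [0.4647, 0.211, 0.0236]
orientation: [1.946, 2.466, -0.0]
contact_force: [0.3, -0.7, 0.1]
grip_width: 0.0512
gripper_force: 0.0
```

```bash
python3 -c "
from h import *
go(-.042,.1,.022)"
```

```text
go (-0.042, 0.1, 0.022, 0) d cm [0.74 0.02 0.16] yaw 0.2 | now [-0.0494  0.1002] 0.0236 h 0.2 tilt 0.01 j [-0.99  0.56  0.56  2.12 -0.53  0.6   0.18] F [ 0.3 -0.7  0.1] w 0.0512 t 26.1
```

>>> send_rows:
  steps:
    - {"dx": 0.5,"dy": 0,"dz": 0,"yaw": 0,"gripper": 0.6}
    - {"dx": 0.8,"dy": 0,"dz": 0,"yaw": 0,"gripper": 0.6}
    - {"dx": 0.9,"dy": 0,"dz": 0,"yaw": 0,"gripper": 0.6}

```text
clock: 26.48
tcp_pos: [0.4634, 0.2157, 0.0236]
orientation: [1.948, 2.46, -0.004]
contact_force: [2.3, -13.2, 3.5]
grip_width: 0.0513
gripper_force: 1.8
```

>>> send_rows:
  steps:
    - {"dx": 0.1,"dy": 0,"dz": 0,"yaw": 0,"gripper": 0.6}
    - {"dx": 0.1,"dy": 0,"dz": 0,"yaw": 0,"gripper": 0.6}

```text
clock: 26.72
tcp_pos: [0.4633, 0.2157, 0.0236]
orientation: [1.949, 2.459, -0.005]
contact_force: [1.1, -13.8, 3.5]
grip_width: 0.0511
gripper_force: 2.1
```

>>> send_rows:
  steps:
    - {"dx": -3,"dy": 0,"dz": 0,"yaw": 0,"gripper": 0.6}
    - {"dx": -6,"dy": 0,"dz": -2,"yaw": 0,"gripper": 0}
    - {"dx": -10,"dy": 0,"dz": -7,"yaw": 0,"gripper": 0}
    - {"dx": -15,"dy": 0,"dz": -12,"yaw": 0,"gripper": 0}
    - {"dx": -18,"dy": 0,"dz": -12,"yaw": 0,"gripper": 0}

```text
clock: 27.35
tcp_pos: [0.5065, 0.0445, 0.1466]
orientation: [1.946, 2.463, 0.008]
contact_force: [0.1, 0.0, -0.6]
grip_width: -0.0001
gripper_force: 0.0
```

```bash
python3 -c "
from h import *
go(.002,.1,.12);lids('top')"
```

```text
go (0.002, 0.1, 0.12, 0) d cm [22.31 -0.18  2.67] yaw 0.2 | now [-0.2211  0.0976] 0.1466 h 0.2 tilt 0.32 j [-0.81  0.36  0.74  2.06 -0.33  0.83  0.36] F [ 0.1  0.  -0.6] w -0.0001 t 27.35
top mean [ 0.0546 -0.1068  0.0857] circ 0.0542 -0.0937 0.0681 n 88 lo [ 0.031 -0.162] hi [ 0.06  -0.026] strip 8 label err -116.7
top mean [ 0.0014 -0.1001  0.0866] circ 0.0017 -0.1005 0.0445 n 562 lo [-0.042 -0.143] hi [ 0.045 -0.057] strip 63 label err -115.3
top mean [0.0008 0.0001 0.0867] circ 0.002 0.0006 0.0446 n 575 lo [-0.042 -0.043] hi [0.045 0.043] strip 65 label err -157.0
top mean [0.0538 0.1109 0.0861] circ 0.0485 0.0973 0.0672 n 111 lo [0.03 0.03] hi [0.06  0.164] strip 25 label err -145.3
top mean [-0.0001  0.099   0.0868] circ 0.0005 0.098 0.0441 n 580 lo [-0.043  0.055] hi [0.044 0.142] strip 58 label err 156.8
```

>>> send_rows:
  steps:
    - {"dx": 3.7,"dy": -0.2,"dz": 0,"yaw": -10,"gripper": 0}
    - {"dx": 7.5,"dy": -0.4,"dz": 0,"yaw": -20,"gripper": 0}
    - {"dx": 11.2,"dy": -0.6,"dz": 0,"yaw": -30,"gripper": 0}
    - {"dx": 15,"dy": -0.7,"dz": 0,"yaw": -40,"gripper": 0}
    - {"dx": 18.7,"dy": -0.7,"dz": 0,"yaw": -50,"gripper": 0}

```text
clock: 28.02
tcp_pos: [0.4532, 0.2275, 0.1435]
orientation: [-0.713, -3.059, -0.0]
contact_force: [0.4, 0.5, 0.7]
grip_width: 0.0002
gripper_force: 0.0
```

>>> send_rows:
  steps:
    - {"dx": 0,"dy": 0,"dz": 2,"yaw": -10,"gripper": 0}
    - {"dx": 0,"dy": 0,"dz": 4,"yaw": -20,"gripper": 0}
    - {"dx": 0,"dy": 0,"dz": 5,"yaw": -29.8,"gripper": 0}
    - {"dx": 0,"dy": 0,"dz": 5,"yaw": -29.8,"gripper": 0}

```text
clock: 28.52
tcp_pos: [0.4533, 0.2258, 0.0928]
orientation: [0.086, -3.139, 0.001]
contact_force: [0.0, -0.0, 0.9]
grip_width: 0.0
gripper_force: 0.0
```

```bash
python3 -c "
from h import *
go(-.0335,.105,.08,80)"
```

```text
go (-0.0335, 0.105, 0.08, 80) d cm [-0.31 -0.05  1.28] yaw -0.1 | now [-0.0324  0.108 ] 0.0928 h -280.1 tilt 0.11 j [-0.86  0.39  0.33  2.08 -0.19  0.7   1.23] F [ 0.  -0.   0.9] w 0.0 t 28.525
```

Adjust and step down feeling for contact.

>>> send_rows:
  steps:
    - {"dx": -0.3,"dy": 0,"dz": 0.5,"yaw": 0,"gripper": 0}
    - {"dx": -0.3,"dy": 0,"dz": 1.0,"yaw": 0,"gripper": 0}
    - {"dx": -0.3,"dy": 0,"dz": 1.2,"yaw": 0,"gripper": 0}

```text
clock: 28.9
tcp_pos: [0.4569, 0.2262, 0.0814]
orientation: [0.087, -3.14, 0.0]
contact_force: [1.1, -0.5, 0.1]
grip_width: 0.0
gripper_force: 0.0
```

>>> send_rows:
  steps:
    - {"dx": 0,"dy": 0,"dz": 0.2,"yaw": 0,"gripper": 0}
    - {"dx": 0,"dy": 0,"dz": 0.3,"yaw": 0,"gripper": 0}

```text
clock: 29.15
tcp_pos: [0.457, 0.2262, 0.0785]
orientation: [0.089, -3.14, -0.0]
contact_force: [0.2, 0.2, -0.1]
grip_width: -0.0001
gripper_force: 0.0
```

>>> send_rows:
  steps:
    - {"dx": 0,"dy": 0,"dz": 0.2,"yaw": 0,"gripper": 0}
    - {"dx": 0,"dy": 0,"dz": 0.3,"yaw": 0,"gripper": 0}

```text
clock: 29.4
tcp_pos: [0.4571, 0.2262, 0.0758]
orientation: [0.089, -3.14, -0.0]
contact_force: [-2.2, -1.9, 11.9]
grip_width: 0.0001
gripper_force: 5.6
```

>>> send_rows:
  steps:
    - {"dx": 0,"dy": 0,"dz": 0.07,"yaw": 0,"gripper": 0}
    - {"dx": 0,"dy": 0,"dz": 0.07,"yaw": 0,"gripper": 0}

```text
clock: 29.65
tcp_pos: [0.4574, 0.2263, 0.0758]
orientation: [-0.089, 3.14, 0.001]
contact_force: [-3.1, -2.1, 9.6]
grip_width: 0.0002
gripper_force: 4.9
```

>>> send_rows:
  steps:
    - {"dx": 0,"dy": 0,"dz": 0.1,"yaw": 0,"gripper": 0}
    - {"dx": 0,"dy": 0,"dz": 0.2,"yaw": 0,"gripper": 0}
    - {"dx": 0,"dy": 0,"dz": 0.2,"yaw": 0,"gripper": 0}

```text
clock: 30.02
tcp_pos: [0.4585, 0.2264, 0.0757]
orientation: [-0.087, 3.138, 0.003]
contact_force: [-5.6, -4.5, 30.8]
grip_width: 0.0003
gripper_force: 14.6
```

>>> send_rows:
  steps:
    - {"dx": 0,"dy": 0,"dz": -0.12,"yaw": 0,"gripper": 0}
    - {"dx": 0,"dy": 0,"dz": -0.12,"yaw": 0,"gripper": 0}

```text
clock: 30.28
tcp_pos: [0.4583, 0.2266, 0.0757]
orientation: [-0.088, 3.138, 0.003]
contact_force: [-2.0, -1.4, 15.5]
grip_width: -0.0001
gripper_force: 7.6
```

>>> send_rows:
  steps:
    - {"dx": 0.61,"dy": 0.05,"dz": 0.03,"yaw": 10,"gripper": 0}
    - {"dx": 1.2,"dy": 0.21,"dz": 0.03,"yaw": 20,"gripper": 0}
    - {"dx": 1.75,"dy": 0.47,"dz": 0.03,"yaw": 30,"gripper": 0}
    - {"dx": 2.25,"dy": 0.82,"dz": 0.03,"yaw": 40,"gripper": 0}
    - {"dx": 2.68,"dy": 1.25,"dz": 0.03,"yaw": 50,"gripper": 0}

```text
clock: 30.9
tcp_pos: [0.4327, 0.2364, 0.0758]
orientation: [1.256, 2.875, 0.005]
contact_force: [2.3, -5.0, 13.5]
grip_width: 0.0001
gripper_force: 6.7
```

```bash
python3 -c "
from h import *
a=np.radians(120);go(.002+.035*np.cos(a),.1+.035*np.sin(a),.075,30);lids('scene')"
```

```text
go (np.float64(-0.015499999999999995), np.float64(0.13031088913245537), 0.075, 30) d cm [ 0.4  -0.32  0.07] yaw -0.4 | now [-0.0174  0.1256] 0.0758 h 29.6 tilt 0.31 j [-1.08  0.43  0.56  2.14 -0.36  0.66  0.48] F [ 2.3 -5.  13.5] w 0.0001 t 30.9
scene mean [0.0067 0.0447 0.0858] circ 0.0158 0.0375 0.1167 n 487 lo [-0.049 -0.075] hi [0.06 0.15] strip 126 label err -158.6
scene mean [ 0.0046 -0.1052  0.0859] circ 0.009 -0.1163 0.0644 n 274 lo [-0.044 -0.161] hi [ 0.06  -0.056] strip 67 label err -162.0
```

>>> send_rows:
  steps:
    - {"dx": 0.61,"dy": 0.0,"dz": 0.05,"yaw": 10,"gripper": 0}
    - {"dx": 1.2,"dy": 0.15,"dz": 0.05,"yaw": 20,"gripper": 0}
    - {"dx": 1.75,"dy": 0.4,"dz": 0.05,"yaw": 30,"gripper": 0}
    - {"dx": 2.25,"dy": 0.75,"dz": 0.05,"yaw": 40,"gripper": 0}
    - {"dx": 2.68,"dy": 1.2,"dz": 0.05,"yaw": 50,"gripper": 0}

```text
clock: 31.58
tcp_pos: [0.423, 0.2629, 0.0757]
orientation: [2.356, 2.074, 0.005]
contact_force: [-0.4, -8.7, 25.0]
grip_width: -0.0004
gripper_force: 12.3
```

>>> send_rows:
  steps:
    - {"dx": 0.61,"dy": 0.05,"dz": 0.03,"yaw": 10,"gripper": 0}
    - {"dx": 1.2,"dy": 0.21,"dz": 0.03,"yaw": 20,"gripper": 0}
    - {"dx": 1.75,"dy": 0.47,"dz": 0.03,"yaw": 30,"gripper": 0}
    - {"dx": 2.25,"dy": 0.82,"dz": 0.03,"yaw": 40,"gripper": 0}
    - {"dx": 2.68,"dy": 1.25,"dz": 0.03,"yaw": 50,"gripper": 0}

```text
clock: 32.2
tcp_pos: [0.4376, 0.2887, 0.0757]
orientation: [-3.013, -0.887, -0.004]
contact_force: [-5.6, -6.3, 29.2]
grip_width: -0.0001
gripper_force: 14.3
```

```bash
python3 -c "
from h import *
a=np.radians(20);go(.002+.035*np.cos(a),.1+.035*np.sin(a),.075,-70)"
```

```text
go (np.float64(0.0348892417275068), np.float64(0.11197070501639841), 0.075, -70) d cm [-0.21 -0.34  0.07] yaw -0.4 | now [0.0324 0.1088] 0.0757 h -70.4 tilt 0.13 j [-1.44  0.65  1.    2.08 -0.77  0.83 -0.96] F [-5.6 -6.3 29.2] w -0.0001 t 32.2
```

>>> send_rows:
  steps:
    - {"dx": 0,"dy": 0,"dz": -1,"yaw": 0,"gripper": 0}
    - {"dx": 0,"dy": 0,"dz": -4,"yaw": 0,"gripper": 0}
    - {"dx": 0,"dy": 0,"dz": -7,"yaw": 0,"gripper": 0}

```text
clock: 32.58
tcp_pos: [0.4351, 0.2899, 0.1436]
orientation: [3.01, 0.9, -0.001]
contact_force: [0.2, 0.9, 0.2]
grip_width: 0.0002
gripper_force: 0.0
```

```bash
python3 -c "
from h import *
go(-.21,0,.145,-80);lids('scene');lids('top')"
```

```text
go (-0.21, 0, 0.145, -80) d cm [ 2.03 26.75 -0.14] yaw 10.1 | now [0.0342 0.111 ] 0.1436 h -69.9 tilt 0.05 j [-1.54  0.57  1.13  2.04 -0.65  0.95 -1.05] F [0.2 0.9 0.2] w 0.0002 t 32.575
scene mean [0.0053 0.056  0.0858] circ 0.0166 0.063 0.1084 n 521 lo [-0.049 -0.042] hi [0.06  0.168] strip 131 label err -179.7
scene mean [ 0.0041 -0.0981  0.086 ] circ 0.012 -0.0871 0.0627 n 264 lo [-0.048 -0.143] hi [ 0.06  -0.041] strip 55 label err -172.5
scene mean [-0.3522 -0.1693  0.0852] circ -0.3372 -0.1649 0.0288 n 61 lo [-0.364 -0.192] hi [-0.326 -0.137] strip 61 label err 16.5
top mean [ 0.0554 -0.0594  0.0861] circ 0.0551 -0.0531 0.109 n 134 lo [ 0.033 -0.162] hi [0.06  0.056] strip 17 label err -100.2
top mean [ 0.0016 -0.1     0.0867] circ 0.0031 -0.1052 0.0486 n 552 lo [-0.041 -0.153] hi [ 0.045 -0.057] strip 63 label err -109.0
top mean [ 0.0008 -0.      0.0867] circ 0.0019 -0.0002 0.0444 n 576 lo [-0.042 -0.044] hi [0.045 0.043] strip 62 label err -155.6
top mean [-0.0034  0.1093  0.0867] circ -0.0017 0.1078 0.046 n 528 lo [-0.044  0.063] hi [0.044 0.153] strip 62 label err 58.6
top mean [0.0492 0.1465 0.0851] circ 0.044 0.1392 0.0284 n 62 lo [0.026 0.114] hi [0.06  0.164] strip 7 label err 164.6
```

```bash
cat >> h.py <<'E'
def labels():
    f=grab("top"); Q=rackcloud(f); g=f["color"].astype(int); sat=g.max(2)-g.min(2)
    for i,y in enumerate((-.1,0,.1)):
        m=(abs(Q[...,2]-.0865)<.007)&(abs(Q[...,0]-.001)<.05)&(abs(Q[...,1]-y)<.0495)&(f["depth"]>0)&(sat<45)
        X=Q[m][:,:2].astype(np.float32)
        # circle centre: fixed radius 44 mm, robust fit to the rim of the blob's hull
        h=cv2.convexHull(X)[:,0]; from scipy.optimize import least_squares as ls
        c=ls(lambda c:np.linalg.norm(h-c,axis=1)-.044,[0,y],loss="soft_l1",f_scale=.002).x
        w=m&(g.sum(2)>450)&(np.hypot(Q[...,0]-c[0],Q[...,1]-c[1])<.043); W=Q[w][:,:2]
        q=W.mean(0)-c; a=np.degrees(np.arctan2(q[1],q[0]))
        vx,vy,_,_=cv2.fitLine(W.astype(np.float32),cv2.DIST_L2,0,.01,.01).ravel(); s=np.sign(vx*q[0]+vy*q[1]); b=np.degrees(np.arctan2(s*vy,s*vx))
        print("bay",i,"c",c.round(4),"n",len(X),len(W),"err by centre",round(a%360-180,1),"by axis",round(b%360-180,1),"r",np.linalg.norm(q).round(4))
E
python3 -c "
from h import *
labels()"
```

```text
bay 0 c [ 0.0022 -0.1012] n 590 62 err by centre -113.2 by axis -111.3 r 0.0237
bay 1 c [ 0.0014 -0.    ] n 598 58 err by centre -156.3 by axis -155.9 r 0.0234
bay 2 c [-1.000e-04  1.049e-01] n 548 66 err by centre 50.4 by axis 52.0 r 0.0228
```

>>> send_rows:
  steps:
    - {"dx": 0,"dy": 0,"dz": 0,"yaw": -10,"gripper": 0}
    - {"dx": 0,"dy": 0,"dz": 0,"yaw": -20,"gripper": 0}
    - {"dx": 0,"dy": 0,"dz": 0,"yaw": -30,"gripper": 0}
    - {"dx": 0,"dy": 0,"dz": 0,"yaw": -40,"gripper": 0}
    - {"dx": 0,"dy": 0,"dz": 0,"yaw": -50,"gripper": 0}

```text
clock: 33.35
tcp_pos: [0.4346, 0.2899, 0.142]
orientation: [-2.341, -2.094, 0.002]
contact_force: [0.2, 0.5, 0.0]
grip_width: 0.0002
gripper_force: 0.0
```

>>> send_rows:
  steps:
    - {"dx": 0,"dy": 0,"dz": 0,"yaw": -10,"gripper": 0}
    - {"dx": 0,"dy": 0,"dz": 0,"yaw": -20,"gripper": 0}
    - {"dx": 0,"dy": 0,"dz": 0,"yaw": -20,"gripper": 0}

```text
clock: 33.72
tcp_pos: [0.4348, 0.2898, 0.1423]
orientation: [-1.951, -2.461, 0.002]
contact_force: [-0.2, -1.3, -1.4]
grip_width: 0.0
gripper_force: 0.0
```

```bash
python3 -c "
from h import *
go(0,.14,.08,0)"
```

```text
go (0, 0.14, 0.08, 0) d cm [-3.42 -2.85  6.23] yaw -0.0 | now [0.0342 0.1114] 0.1423 h -0.0 tilt 0.09 j [-1.34  0.41  0.8   2.03 -0.39  0.85 -0.08] F [-0.2 -1.3 -1.4] w 0.0 t 33.725
```

>>> send_rows:
  steps:
    - {"dx": -3.4,"dy": -2.8,"dz": 2,"yaw": 0,"gripper": 0}
    - {"dx": -3.4,"dy": -2.8,"dz": 5,"yaw": 0,"gripper": 0}
    - {"dx": -3.4,"dy": -2.8,"dz": 6,"yaw": 0,"gripper": 0}
    - {"dx": -3.4,"dy": -2.8,"dz": 6.5,"yaw": 0,"gripper": 0}
    - {"dx": -3.4,"dy": -2.8,"dz": 6.6,"yaw": 0,"gripper": 0}

```text
clock: 34.35
tcp_pos: [0.4165, 0.251, 0.0772]
orientation: [1.95, 2.462, 0.001]
contact_force: [0.7, 0.0, 0.9]
grip_width: -0.0002
gripper_force: 0.0
```

>>> send_rows:
  steps:
    - {"dx": 0,"dy": 0,"dz": 0.1,"yaw": 0,"gripper": 0}
    - {"dx": 0,"dy": 0,"dz": 0.1,"yaw": 0,"gripper": 0}

```text
clock: 34.6
tcp_pos: [0.4163, 0.2509, 0.0764]
orientation: [1.95, 2.463, 0.001]
contact_force: [0.1, 0.2, -0.5]
grip_width: 0.0002
gripper_force: 0.0
```

>>> send_rows:
  steps:
    - {"dx": 0,"dy": 0,"dz": 0.15,"yaw": 0,"gripper": 0}
    - {"dx": 0,"dy": 0,"dz": 0.25,"yaw": 0,"gripper": 0}
    - {"dx": 0,"dy": 0,"dz": 0.25,"yaw": 0,"gripper": 0}

```text
clock: 34.98
tcp_pos: [0.4172, 0.2513, 0.0757]
orientation: [-1.95, -2.461, -0.005]
contact_force: [-6.2, -3.0, 27.2]
grip_width: -0.0001
gripper_force: 13.8
```

>>> send_rows:
  steps:
    - {"dx": 0.61,"dy": 0.05,"dz": 0,"yaw": 10,"gripper": 0}
    - {"dx": 1.2,"dy": 0.21,"dz": 0,"yaw": 20,"gripper": 0}
    - {"dx": 1.75,"dy": 0.47,"dz": 0,"yaw": 30,"gripper": 0}
    - {"dx": 2.25,"dy": 0.82,"dz": 0,"yaw": 40,"gripper": 0}
    - {"dx": 2.68,"dy": 1.25,"dz": 0,"yaw": 50,"gripper": 0}

```text
clock: 35.6
tcp_pos: [0.4243, 0.2784, 0.0757]
orientation: [2.814, 1.397, 0.005]
contact_force: [-2.2, -7.2, 20.1]
grip_width: -0.0
gripper_force: 10.2
```

>>> send_rows:
  steps:
    - {"dx": 0.43,"dy": 0.03,"dz": 0,"yaw": 7,"gripper": 0}
    - {"dx": 0.43,"dy": 0.03,"dz": -2,"yaw": 7,"gripper": 0}
    - {"dx": 0.43,"dy": 0.03,"dz": -6,"yaw": 7,"gripper": 0}

```text
clock: 35.98
tcp_pos: [0.4241, 0.2823, 0.1335]
orientation: [2.888, 1.233, -0.004]
contact_force: [-0.1, 0.9, 0.9]
grip_width: 0.0003
gripper_force: 0.0
```

```bash
python3 -c "
from h import *
go(-.0325,-.006,.08,-80);labels()"
```

```text
go (-0.0325, -0.006, 0.08, -80) d cm [ 7.5  12.24  5.33] yaw 23.0 | now [0.0293 0.1235] 0.1335 h -57.0 tilt 0.15 j [-1.53  0.54  1.09  2.07 -0.62  0.9  -0.85] F [-0.1  0.9  0.9] w 0.0003 t 35.975
bay 0 c [ 0.0025 -0.1017] n 581 58 err by centre -111.4 by axis -110.1 r 0.0237
bay 1 c [0.0013 0.0004] n 598 61 err by centre -157.6 by axis -156.5 r 0.0242
bay 2 c [-0.0006  0.1022] n 475 66 err by centre -7.5 by axis -6.1 r 0.0232
```

>>> send_rows:
  steps:
    - {"dx": 2.5,"dy": 4,"dz": 0,"yaw": 10,"gripper": 0}
    - {"dx": 5,"dy": 8,"dz": 0,"yaw": 21,"gripper": 0}
    - {"dx": 7.5,"dy": 12.2,"dz": 1,"yaw": 21,"gripper": 0}
    - {"dx": 7.5,"dy": 12.2,"dz": 3,"yaw": 21,"gripper": 0}
    - {"dx": 7.5,"dy": 12.2,"dz": 5,"yaw": 21,"gripper": 0}

```text
clock: 36.65
tcp_pos: [0.5643, 0.2525, 0.0822]
orientation: [-3.065, -0.686, 0.001]
contact_force: [-0.4, 0.0, -0.8]
grip_width: -0.0001
gripper_force: 0.0
```

>>> send_rows:
  steps:
    - {"dx": 0,"dy": 0,"dz": 0.3,"yaw": 0,"gripper": 0}
    - {"dx": 0,"dy": 0,"dz": 0.5,"yaw": 0,"gripper": 0}

```text
clock: 36.9
tcp_pos: [0.5641, 0.2532, 0.0785]
orientation: [-3.065, -0.688, 0.001]
contact_force: [-0.5, -0.0, -0.1]
grip_width: 0.0
gripper_force: 0.0
```

```bash
python3 -c "
from h import *
go(-.033,-.007,.0755,-78)"
```

```text
go (-0.033, -0.007, 0.0755, -78) d cm [0.04 0.21 0.3 ] yaw 0.1 | now [-0.031  -0.0062] 0.0785 h -77.9 tilt 0.03 j [-1.19  0.79  1.    1.85 -0.81  0.97 -0.95] F [-0.5 -0.  -0.1] w 0.0 t 36.9
```

>>> send_rows:
  steps:
    - {"dx": 0,"dy": 0.2,"dz": 0.2,"yaw": 0,"gripper": 0}
    - {"dx": 0,"dy": 0.2,"dz": 0.35,"yaw": 0,"gripper": 0}
    - {"dx": 0,"dy": 0.2,"dz": 0.48,"yaw": 0,"gripper": 0}
    - {"dx": 0,"dy": 0.2,"dz": 0.48,"yaw": 0,"gripper": 0}

```text
clock: 37.4
tcp_pos: [0.5668, 0.2505, 0.0758]
orientation: [-3.065, -0.686, -0.003]
contact_force: [-3.5, -0.5, 12.8]
grip_width: 0.0001
gripper_force: 6.4
```

>>> send_rows:
  steps:
    - {"dx": 0,"dy": 0,"dz": 0.1,"yaw": 0,"gripper": 0}
    - {"dx": 0,"dy": 0,"dz": 0.1,"yaw": 0,"gripper": 0}

```text
clock: 37.65
tcp_pos: [0.5674, 0.2501, 0.0757]
orientation: [-3.065, -0.685, -0.005]
contact_force: [-4.4, -1.1, 18.8]
grip_width: -0.0002
gripper_force: 9.4
```

>>> send_rows:
  steps:
    - {"dx": 0.61,"dy": -0.05,"dz": 0,"yaw": -10,"gripper": 0}
    - {"dx": 1.2,"dy": -0.21,"dz": 0,"yaw": -20,"gripper": 0}
    - {"dx": 1.75,"dy": -0.47,"dz": 0,"yaw": -30,"gripper": 0}
    - {"dx": 2.25,"dy": -0.82,"dz": 0,"yaw": -40,"gripper": 0}
    - {"dx": 2.68,"dy": -1.25,"dz": 0,"yaw": -50,"gripper": 0}

```text
clock: 38.28
tcp_pos: [0.5877, 0.2728, 0.0758]
orientation: [2.482, 1.921, 0.008]
contact_force: [0.3, -3.0, 13.0]
grip_width: -0.0001
gripper_force: 6.2
```

```bash
python3 -c "
from h import *
a=np.radians(-118);go(.0013+.035*np.cos(a),.0004+.035*np.sin(a),.0755,-28)"
```

```text
go (np.float64(-0.015131504697506185), np.float64(-0.03050316575006244), 0.0755, -28) d cm [ 0.05 -0.38  0.03] yaw 0.3 | now [-0.0173 -0.0337] 0.0758 h -27.7 tilt 0.34 j [-1.06  0.73  0.78  1.78 -0.64  0.9  -0.25] F [ 0.3 -3.  13. ] w -0.0001 t 38.275
```

>>> send_rows:
  steps:
    - {"dx": 0.61,"dy": -0.05,"dz": 0.08,"yaw": -10,"gripper": 0}
    - {"dx": 1.2,"dy": -0.21,"dz": 0.08,"yaw": -20,"gripper": 0}
    - {"dx": 1.75,"dy": -0.47,"dz": 0.08,"yaw": -30,"gripper": 0}
    - {"dx": 2.25,"dy": -0.82,"dz": 0.08,"yaw": -40,"gripper": 0}
    - {"dx": 2.68,"dy": -1.25,"dz": 0.08,"yaw": -50,"gripper": 0}

```text
clock: 38.9
tcp_pos: [0.5837, 0.3027, 0.0758]
orientation: [1.436, 2.787, 0.01]
contact_force: [1.9, -0.4, 14.4]
grip_width: 0.0003
gripper_force: 7.0
```

>>> send_rows:
  steps:
    - {"dx": 0.61,"dy": -0.05,"dz": 0,"yaw": -10,"gripper": 0}
    - {"dx": 1.2,"dy": -0.21,"dz": 0,"yaw": -20,"gripper": 0}
    - {"dx": 1.75,"dy": -0.47,"dz": 0,"yaw": -30,"gripper": 0}
    - {"dx": 2.25,"dy": -0.82,"dz": 0,"yaw": -40,"gripper": 0}
    - {"dx": 2.68,"dy": -1.25,"dz": 0,"yaw": -50,"gripper": 0}

```text
clock: 39.52
tcp_pos: [0.558, 0.3188, 0.0758]
orientation: [0.123, 3.131, 0.008]
contact_force: [3.7, 0.8, 13.1]
grip_width: 0.0005
gripper_force: 6.5
```

>>> send_rows:
  steps:
    - {"dx": 0,"dy": 0,"dz": -2,"yaw": 0,"gripper": 0}
    - {"dx": 0,"dy": 0,"dz": -6,"yaw": 0,"gripper": 0}

```text
clock: 39.78
tcp_pos: [0.5525, 0.3163, 0.1318]
orientation: [-0.136, -3.136, 0.004]
contact_force: [0.1, 0.1, 0.0]
grip_width: -0.0
gripper_force: 0.0
```

```bash
python3 -c "
from h import *
go(.00,0,.0755,0);labels()"
```

```text
go (0.0, 0, 0.0755, 0) d cm [-0.17 -3.41  5.64] yaw 71.8 | now [ 0.033  -0.0093] 0.1318 h 71.8 tilt 0.22 j [-0.88  0.53  0.36  1.75 -0.22  0.91  1.06] F [0.1 0.1 0. ] w -0.0 t 39.775
bay 0 c [ 0.0017 -0.1003] n 582 65 err by centre -115.9 by axis -112.8 r 0.0231
bay 1 c [-0.0007  0.0005] n 509 62 err by centre -20.0 by axis -16.3 r 0.023h.py:72: RuntimeWarning: Mean of empty slice.
  q=W.mean(0)-c; a=np.degrees(np.arctan2(q[1],q[0]))
  ret = um.true_divide(
Traceback (most recent call last):
  File "h.py", line 73, in labels
    vx,vy,_,_=cv2.fitLine(W.astype(np.float32),cv2.DIST_L2,0,.01,.01).ravel(); s=np.sign(vx*q[0]+vy*q[1]); b=np.degrees(np.arctan2(s*vy,s*vx))
              ~~~~~~~~~~~^^^^^^^^^^^^^^^^^^^^^^^^^^^^^^^^^^^^^^^^^^^^
cv2.error: OpenCV(4.12.0) /io/opencv/modules/imgproc/src/linefit.cpp:50: error: (-215:Assertion failed) count > 0 in function 'fitLine2D_wods'
```

>>> send_rows:
  steps:
    - {"dx": 0,"dy": 0,"dz": 0,"yaw": 10,"gripper": 0}
    - {"dx": 0,"dy": 0,"dz": 0,"yaw": 20,"gripper": 0}
    - {"dx": 0,"dy": 0,"dz": 0,"yaw": 30,"gripper": 0}
    - {"dx": 0,"dy": 0,"dz": 0,"yaw": 40,"gripper": 0}
    - {"dx": 0,"dy": 0,"dz": 0,"yaw": 50,"gripper": 0}

```text
clock: 40.45
tcp_pos: [0.5537, 0.3171, 0.1326]
orientation: [-1.457, -2.783, -0.001]
contact_force: [0.7, 0.8, -0.1]
grip_width: -0.0001
gripper_force: 0.0
```

>>> send_rows:
  steps:
    - {"dx": 0,"dy": 0,"dz": 0,"yaw": 10,"gripper": 0}
    - {"dx": 0,"dy": 0,"dz": 0,"yaw": 20,"gripper": 0}
    - {"dx": 0,"dy": 0,"dz": 0,"yaw": 30,"gripper": 0}
    - {"dx": 0,"dy": 0,"dz": 0,"yaw": 30,"gripper": 0}

```text
clock: 40.95
tcp_pos: [0.5536, 0.3174, 0.1323]
orientation: [2.118, 2.32, -0.0]
contact_force: [0.4, -0.7, -0.2]
grip_width: 0.0001
gripper_force: 0.0
```

```bash
python3 -c "
from h import *
go(-.0067,-.034,.0755,-10)"
```

```text
go (-0.0067, -0.034, 0.0755, -10) d cm [-3.69  2.88  5.68] yaw 2.0 | now [ 0.0338 -0.0106] 0.1323 h -8.0 tilt 0.02 j [-1.12  0.6   0.71  1.76 -0.47  0.95 -0.12] F [ 0.4 -0.7 -0.2] w 0.0001 t 40.95
```

>>> send_rows:
  steps:
    - {"dx": -3.7,"dy": 2.9,"dz": 0,"yaw": 0,"gripper": 0}
    - {"dx": -3.7,"dy": 2.9,"dz": 3,"yaw": 0,"gripper": 0}
    - {"dx": -3.7,"dy": 2.9,"dz": 5.2,"yaw": 0,"gripper": 0}
    - {"dx": -3.7,"dy": 2.9,"dz": 5.7,"yaw": 0,"gripper": 0}
    - {"dx": -3.7,"dy": 2.9,"dz": 5.8,"yaw": 0,"gripper": 0}

```text
clock: 41.58
tcp_pos: [0.5872, 0.2834, 0.0757]
orientation: [2.115, 2.322, 0.003]
contact_force: [-1.9, -2.2, 15.9]
grip_width: -0.0002
gripper_force: 7.9
```

>>> send_rows:
  steps:
    - {"dx": 0,"dy": 0,"dz": 0.08,"yaw": 0,"gripper": 0}
    - {"dx": 0,"dy": 0,"dz": 0.08,"yaw": 0,"gripper": 0}

```text
clock: 41.82
tcp_pos: [0.5876, 0.2836, 0.0757]
orientation: [2.115, 2.322, 0.005]
contact_force: [-1.2, -1.4, 15.3]
grip_width: 0.0003
gripper_force: 7.8
```

Add force, and turn 20° CCW.

>>> send_rows:
  steps:
    - {"dx": 0,"dy": 0,"dz": 0.08,"yaw": 0,"gripper": 0}
    - {"dx": 0.61,"dy": -0.05,"dz": 0.08,"yaw": -10,"gripper": 0}
    - {"dx": 1.2,"dy": -0.21,"dz": 0.08,"yaw": -20,"gripper": 0}
    - {"dx": 1.3,"dy": -0.25,"dz": 0.08,"yaw": -22,"gripper": 0}

```text
clock: 42.32
tcp_pos: [0.5858, 0.2966, 0.0758]
orientation: [1.628, 2.682, 0.009]
contact_force: [2.6, -2.0, 15.5]
grip_width: 0.0003
gripper_force: 7.9
```

>>> send_rows:
  steps:
    - {"dx": 0,"dy": 0,"dz": -2,"yaw": 0,"gripper": 0}
    - {"dx": 0,"dy": 0,"dz": -6,"yaw": 0,"gripper": 0}

```text
clock: 42.58
tcp_pos: [0.5803, 0.2961, 0.1318]
orientation: [-1.633, -2.681, 0.006]
contact_force: [1.1, 0.7, 0.4]
grip_width: 0.0001
gripper_force: 0.0
```

```bash
sed -i 's/        q=W.mean(0)-c; a=/        if len(W)<10: print("bay",i,"hidden"); continue\n&/' h.py; python3 -c "
from h import *
a=np.radians(-146);go(.002+.035*np.cos(a),-.1005+.035*np.sin(a),.0755,-56);labels()"
```

```text
go (np.float64(-0.02701631503942646), np.float64(-0.12007175162147615), 0.0755, -56) d cm [-5.46  7.77  5.59] yaw 70.1 | now [ 0.007  -0.0317] 0.1318 h 14.1 tilt 0.25 j [-0.99  0.6   0.6   1.72 -0.4   0.95  0.25] F [1.1 0.7 0.4] w 0.0001 t 42.575
bay 0 c [ 0.0023 -0.1015] n 442 33 err by centre -102.4 by axis -101.6 r 0.02
bay 1 c [-0.0001 -0.003 ] n 487 18 err by centre 5.2 by axis -29.9 r 0.0358
bay 2 hidden
```

>>> send_rows:
  steps:
    - {"dx": -2,"dy": 3,"dz": 0,"yaw": 10,"gripper": 0}
    - {"dx": -4,"dy": 6,"dz": 0,"yaw": 20,"gripper": 0}
    - {"dx": -5.4,"dy": 7.8,"dz": 0,"yaw": 30,"gripper": 0}
    - {"dx": -5.4,"dy": 7.8,"dz": 0,"yaw": 40,"gripper": 0}
    - {"dx": -5.4,"dy": 7.8,"dz": 0,"yaw": 50,"gripper": 0}

```text
clock: 43.25
tcp_pos: [0.676, 0.2841, 0.1323]
orientation: [-2.62, -1.733, 0.001]
contact_force: [0.3, 1.4, 0.8]
grip_width: -0.0
gripper_force: 0.0
```

>>> send_rows:
  steps:
    - {"dx": 0,"dy": 0,"dz": 1,"yaw": 10,"gripper": 0}
    - {"dx": 0,"dy": 0,"dz": 3,"yaw": 20,"gripper": 0}
    - {"dx": 0,"dy": 0,"dz": 4.8,"yaw": 20,"gripper": 0}
    - {"dx": 0,"dy": 0,"dz": 5,"yaw": 20,"gripper": 0}

```text
clock: 43.75
tcp_pos: [0.675, 0.2838, 0.0806]
orientation: [-2.875, -1.264, 0.005]
contact_force: [0.1, 0.6, -0.1]
grip_width: 0.0001
gripper_force: 0.0
```

```bash
python3 -c "
from h import *
a=np.radians(-146);go(.002+.035*np.cos(a),-.1005+.035*np.sin(a),.0755,-56);labels()"
```

```text
go (np.float64(-0.02701631503942646), np.float64(-0.12007175162147615), 0.0755, -56) d cm [-0.11 -0.02  0.51] yaw 0.3 | now [-0.0265 -0.1211] 0.0806 h -55.7 tilt 0.18 j [-0.98  0.87  0.84  1.54 -0.71  1.06 -0.7 ] F [ 0.1  0.6 -0.1] w 0.0001 t 43.75
bay 0 c [ 0.0015 -0.1008] n 393 36 err by centre -124.6 by axis -116.1 r 0.0231
bay 1 c [-0.0003 -0.0031] n 596 10 err by centre 4.9 by axis 83.9 r 0.0071
bay 2 hidden
```

>>> send_rows:
  steps:
    - {"dx": 0,"dy": 0,"dz": 0.4,"yaw": 0,"gripper": 0}
    - {"dx": 0,"dy": 0,"dz": 0.65,"yaw": 0,"gripper": 0}
    - {"dx": 0,"dy": 0,"dz": 0.7,"yaw": 0,"gripper": 0}
    - {"dx": 0,"dy": 0,"dz": 0.7,"yaw": 0,"gripper": 0}

```text
clock: 44.3
tcp_pos: [0.6767, 0.2835, 0.0759]
orientation: [-2.878, -1.259, -0.001]
contact_force: [0.2, -0.7, 3.5]
grip_width: 0.0002
gripper_force: 1.7
```

>>> send_rows:
  steps:
    - {"dx": 0,"dy": 0,"dz": 0.1,"yaw": 0,"gripper": 0}
    - {"dx": 0,"dy": 0,"dz": 0.2,"yaw": 0,"gripper": 0}
    - {"dx": 0,"dy": 0,"dz": 0.2,"yaw": 0,"gripper": 0}

```text
clock: 44.68
tcp_pos: [0.6779, 0.283, 0.0758]
orientation: [2.878, 1.258, 0.005]
contact_force: [-2.2, -0.8, 12.4]
grip_width: 0.0002
gripper_force: 6.0
```

>>> send_rows:
  steps:
    - {"dx": 0,"dy": 0,"dz": 0.15,"yaw": 0,"gripper": 0}
    - {"dx": 0.61,"dy": -0.05,"dz": 0.17,"yaw": -10,"gripper": 0}
    - {"dx": 1.2,"dy": -0.21,"dz": 0.17,"yaw": -20,"gripper": 0}
    - {"dx": 1.75,"dy": -0.47,"dz": 0.17,"yaw": -30,"gripper": 0}
    - {"dx": 2.25,"dy": -0.82,"dz": 0.17,"yaw": -40,"gripper": 0}

```text
clock: 45.3
tcp_pos: [0.6894, 0.3045, 0.0758]
orientation: [2.266, 2.169, 0.009]
contact_force: [0.7, -2.3, 14.7]
grip_width: -0.0
gripper_force: 7.4
```

```bash
python3 -c "
from h import *
a=np.radians(-106);go(.002+.035*np.cos(a),-.1005+.035*np.sin(a),.0755,-16)"
```

```text
go (np.float64(-0.007647307453594968), np.float64(-0.1341441593578412), 0.0755, -16) d cm [ 0.04 -0.61  0.03] yaw 0.3 | now [-0.0096 -0.1399] 0.0758 h -15.7 tilt 0.43 j [-0.9   0.84  0.67  1.49 -0.58  1.01 -0.13] F [ 0.7 -2.3 14.7] w -0.0 t 45.3
```

>>> send_rows:
  steps:
    - {"dx": 0.61,"dy": -0.05,"dz": 0.06,"yaw": -10,"gripper": 0}
    - {"dx": 1.2,"dy": -0.21,"dz": 0.06,"yaw": -20,"gripper": 0}
    - {"dx": 1.75,"dy": -0.47,"dz": 0.06,"yaw": -30,"gripper": 0}
    - {"dx": 2.25,"dy": -0.82,"dz": 0.06,"yaw": -40,"gripper": 0}
    - {"dx": 2.68,"dy": -1.25,"dz": 0.06,"yaw": -50,"gripper": 0}

```text
clock: 45.92
tcp_pos: [0.679, 0.3328, 0.0758]
orientation: [1.136, 2.921, 0.009]
contact_force: [2.0, -1.1, 16.0]
grip_width: -0.0001
gripper_force: 7.8
```

>>> send_rows:
  steps:
    - {"dx": 0.61,"dy": -0.05,"dz": 0,"yaw": -10,"gripper": 0}
    - {"dx": 1.2,"dy": -0.21,"dz": 0,"yaw": -20,"gripper": 0}
    - {"dx": 1.5,"dy": -0.35,"dz": 0,"yaw": -26,"gripper": 0}

```text
clock: 46.3
tcp_pos: [0.6653, 0.3417, 0.0758]
orientation: [0.451, 3.1, 0.009]
contact_force: [1.6, -0.9, 14.7]
grip_width: 0.0001
gripper_force: 7.7
```

>>> send_rows:
  steps:
    - {"dx": 0,"dy": 0,"dz": -2,"yaw": 0,"gripper": 0}
    - {"dx": 0,"dy": 0,"dz": -6,"yaw": 0,"gripper": 0}
    - {"dx": 0,"dy": 0,"dz": -7,"yaw": 10,"gripper": 0}

```text
clock: 46.68
tcp_pos: [0.6625, 0.3407, 0.1446]
orientation: [0.735, 3.051, 0.005]
contact_force: [-0.0, -0.3, -0.8]
grip_width: 0.0001
gripper_force: 0.0
```

```bash
python3 -c "
from h import *
go(-.2,-.0,.145,0);labels()"
```

```text
go (-0.2, -0.0, 0.145, 0) d cm [ -5.68 -25.55  -0.12] yaw 49.7 | now [ 0.0317 -0.1219] 0.1446 h 49.7 tilt 0.23 j [-0.82  0.69  0.42  1.45 -0.3   1.06  0.76] F [-0.  -0.3 -0.8] w 0.0001 t 46.675
bay 0 c [-0.0024 -0.1053] n 558 63 err by centre -3.7 by axis -1.8 r 0.0228
bay 1 hidden
bay 2 hidden
```

>>> send_rows:
  steps:
    - {"dx": -1.1,"dy": -5.1,"dz": -0.5,"yaw": 10,"gripper": 0}
    - {"dx": -2.2,"dy": -10.2,"dz": -0.5,"yaw": 20,"gripper": 0}
    - {"dx": -3.4,"dy": -15.3,"dz": -0.5,"yaw": 30,"gripper": 0}
    - {"dx": -4.5,"dy": -20.4,"dz": -0.5,"yaw": 40,"gripper": 0}
    - {"dx": -5.7,"dy": -25.5,"dz": 0,"yaw": 50,"gripper": 0}

```text
clock: 47.35
tcp_pos: [0.5962, 0.0857, 0.141]
orientation: [-1.956, -2.458, 0.0]
contact_force: [1.0, -0.6, -0.9]
grip_width: 0.0003
gripper_force: 0.0
```

```bash
python3 -c "
from h import *
go(0,0,.145,0);labels();f=grab('top');save(f,'r1.png',(140,140,250,270),4.5)"
```

```text
go (0, 0, 0.145, 0) d cm [ 2.015e+01  1.000e-02 -3.900e-01] yaw -0.2 | now [-0.2015  0.0008] 0.141 h -0.2 tilt 0.02 j [-0.74  0.52  0.67  1.84 -0.4   0.92  0.34] F [ 1.  -0.6 -0.9] w 0.0003 t 47.35
bay 0 c [-0.0022 -0.1052] n 595 59 err by centre -2.5 by axis -3.0 r 0.0233
bay 1 c [ 0.0006 -0.0019] n 492 41 err by centre 5.7 by axis 11.6 r 0.0176
bay 2 hidden
```

View pics/r1.png

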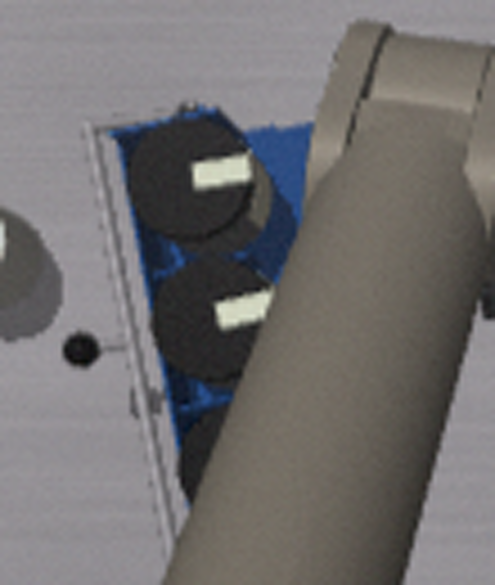

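>>> send_rows:
  steps:
    - {"dx": -5,"dy": -3,"dz": 0,"yaw": 0,"gripper": 0}
    - {"dx": -10,"dy": -6,"dz": 0,"yaw": 0,"gripper": 0}
    - {"dx": -15,"dy": -9,"dz": 0,"yaw": 0,"gripper": 0}
    - {"dx": -18,"dy": -10,"dz": 0,"yaw": 0,"gripper": 0.6}

```text
clock: 47.95
tcp_pos: [0.539, -0.1138, 0.141]
orientation: [-1.952, -2.461, 0.001]
contact_force: [0.2, 0.2, 1.1]
grip_width: 0.017
gripper_force: 0.0
```

```bash
python3 -c "
from h import *
go(.094,0.0025,.145,0);labels();labels()
f=grab('top');Q=rackcloud(f);m=(abs(Q[...,0]-.1)<.02)&(abs(Q[...,1])<.02)&(Q[...,2]>.08)&(Q[...,2]<.13);print(Q[m].mean(0),Q[m].max(0),m.sum())"
```

```text
go (0.094, 0.0025, 0.145, 0) d cm [47.66  9.92 -0.41] yaw -0.0 | now [-0.3826  0.102 ] 0.141 h -0.0 tilt 0.08 j [-0.45  0.44  0.71  1.96 -0.37  0.87  0.68] F [0.2 0.2 1.1] w 0.017 t 47.95
bay 0 c [-0.0019 -0.1055] n 582 58 err by centre -3.0 by axis -5.1 r 0.0239
bay 1 c [-0.0005 -0.0029] n 596 67 err by centre 0.6 by axis 2.2 r 0.0234
bay 2 c [0.0003 0.1021] n 616 66 err by centre -8.3 by axis -5.1 r 0.0238
bay 0 c [-0.0022 -0.1059] n 591 57 err by centre -4.2 by axis -3.5 r 0.0231
bay 1 c [-0.0004 -0.003 ] n 595 65 err by centre -0.3 by axis 1.3 r 0.0235
bay 2 c [0.0002 0.1018] n 619 67 err by centre -8.4 by axis -5.8 r 0.0241
[0.08964644 0.00219012 0.10464411] [0.10174552 0.01167677 0.11045363] 46
```

>>> send_rows:
  steps:
    - {"dx": 6,"dy": 1.2,"dz": -0.8,"yaw": 0,"gripper": 0.6}
    - {"dx": 12,"dy": 2.4,"dz": -0.8,"yaw": 0,"gripper": 0.6}
    - {"dx": 18,"dy": 3.6,"dz": -0.8,"yaw": 0,"gripper": 0.6}
    - {"dx": 24,"dy": 5,"dz": -0.8,"yaw": 0,"gripper": 0.6}
    - {"dx": 30,"dy": 6.2,"dz": -0.8,"yaw": 0,"gripper": 0.6}

```text
clock: 48.72
tcp_pos: [0.5316, 0.1997, 0.1488]
orientation: [-1.945, -2.466, -0.0]
contact_force: [1.2, 0.1, -0.3]
grip_width: 0.051
gripper_force: 0.0
```

>>> send_rows:
  steps:
    - {"dx": 5,"dy": 1.2,"dz": 0,"yaw": 0,"gripper": 0.6}
    - {"dx": 10,"dy": 2.4,"dz": 0,"yaw": 0,"gripper": 0.6}
    - {"dx": 15,"dy": 3.6,"dz": 0,"yaw": 0,"gripper": 0.6}
    - {"dx": 17.7,"dy": 3.7,"dz": 0,"yaw": 0,"gripper": 0.6}
    - {"dx": 17.7,"dy": 3.7,"dz": 0,"yaw": 0,"gripper": 0.6}

```text
clock: 49.35
tcp_pos: [0.5259, 0.3792, 0.1481]
orientation: [-1.942, -2.468, 0.002]
contact_force: [-0.0, -0.0, 0.4]
grip_width: 0.0518
gripper_force: 0.0
```

```bash
python3 -c "
from h import *
go(.0943,0.0022,.0665,0)"
```

```text
go (0.0943, 0.0022, 0.0665, 0) d cm [-0.6   0.01  8.16] yaw 0.4 | now [0.1003 0.0022] 0.1481 h 0.4 tilt 0.09 j [-1.17  0.58  0.64  1.72 -0.4   0.98 -0.14] F [-0.  -0.   0.4] w 0.0518 t 49.35
```

>>> send_rows:
  steps:
    - {"dx": -0.4,"dy": 0,"dz": 3,"yaw": 0,"gripper": 0.6}
    - {"dx": -0.5,"dy": 0,"dz": 6,"yaw": 0,"gripper": 0.6}
    - {"dx": -0.5,"dy": 0,"dz": 8.2,"yaw": 0,"gripper": 0.6}
    - {"dx": -0.5,"dy": 0,"dz": 8.2,"yaw": 0,"gripper": 0.1}
    - {"dx": -0.5,"dy": 0,"dz": 8.2,"yaw": 0,"gripper": 0.1}
  force: 23

```text
clock: 49.98
tcp_pos: [0.5279, 0.37, 0.067]
orientation: [-1.95, -2.461, 0.005]
contact_force: [-4.5, -2.2, -4.5]
grip_width: 0.0231
gripper_force: 22.8
```

>>> send_rows:
  steps:
    - {"dx": 0,"dy": 0,"dz": 0,"yaw": 0,"gripper": 0.1}
    - {"dx": 0,"dy": 0,"dz": 0,"yaw": 0,"gripper": 0.1}
    - {"dx": 0,"dy": 0,"dz": 0,"yaw": 0,"gripper": 0.1}

```text
clock: 50.35
tcp_pos: [0.528, 0.37, 0.067]
orientation: [-1.95, -2.462, 0.005]
contact_force: [-3.6, -2.6, -3.7]
grip_width: 0.0231
gripper_force: 22.8
```

```bash
python3 -c "
from h import *
go(.0943,0.0022,.0665,0)"
```

```text
go (0.0943, 0.0022, 0.0665, 0) d cm [0.34 0.01 0.05] yaw 0.0 | now [0.0909 0.0023] 0.067 h 0.0 tilt 0.18 j [-1.11  0.67  0.58  1.78 -0.47  0.84 -0.08] F [-3.6 -2.6 -3.7] w 0.0231 t 50.35
```

>>> send_rows:
  steps:
    - {"dx": -0.65,"dy": 0,"dz": -1.35,"yaw": 0,"gripper": 0.1}
    - {"dx": -1.49,"dy": 0,"dz": -2.59,"yaw": 0,"gripper": 0.1}
    - {"dx": -2.51,"dy": 0,"dz": -3.69,"yaw": 0,"gripper": 0.1}
    - {"dx": -3.68,"dy": 0,"dz": -4.63,"yaw": 0,"gripper": 0.1}
    - {"dx": -4.98,"dy": 0,"dz": -5.38,"yaw": 0,"gripper": 0.1}

```text
clock: 50.98
tcp_pos: [0.5394, 0.3231, 0.122]
orientation: [-1.948, -2.461, 0.0]
contact_force: [-5.2, 0.2, -5.1]
grip_width: 0.0239
gripper_force: 22.8
```

>>> send_rows:
  steps:
    - {"dx": -1.39,"dy": 0,"dz": -0.55,"yaw": 0,"gripper": 0.1}
    - {"dx": -2.86,"dy": 0,"dz": -0.88,"yaw": 0,"gripper": 0.1}
    - {"dx": -4.34,"dy": 0,"dz": -0.99,"yaw": 0,"gripper": 0.1}
    - {"dx": -5.84,"dy": 0,"dz": -0.88,"yaw": 0,"gripper": 0.1}
    - {"dx": -7.31,"dy": 0,"dz": -0.54,"yaw": 0,"gripper": 0.1}

```text
clock: 51.6
tcp_pos: [0.5566, 0.2519, 0.1285]
orientation: [-1.948, -2.461, -0.002]
contact_force: [-8.0, 0.3, 2.0]
grip_width: 0.0232
gripper_force: 22.4
```

```bash
python3 -c "
from h import *
go(-.0296,0.0022,.1255,0)"
```

```text
go (-0.0296, 0.0022, 0.1255, 0) d cm [ 0.1  -0.08  0.3 ] yaw 0.1 | now [-0.0306  0.0014] 0.1285 h 0.1 tilt 0.19 j [-0.99  0.54  0.64  1.83 -0.41  0.9   0.07] F [-8.   0.3  2. ] w 0.0232 t 51.6
```

>>> send_rows:
  steps:
    - {"dx": -1.39,"dy": 0,"dz": 0.55,"yaw": 0,"gripper": 0.1}
    - {"dx": -2.69,"dy": 0,"dz": 1.3,"yaw": 0,"gripper": 0.1}
    - {"dx": -3.86,"dy": 0,"dz": 2.24,"yaw": 0,"gripper": 0.1}
    - {"dx": -4.88,"dy": 0,"dz": 3.34,"yaw": 0,"gripper": 0.1}
    - {"dx": -5.72,"dy": 0,"dz": 4.58,"yaw": 0,"gripper": 0.1}

```text
clock: 52.22
tcp_pos: [0.5711, 0.1918, 0.0827]
orientation: [1.953, 2.459, -0.001]
contact_force: [-6.7, -7.9, 6.6]
grip_width: 0.0227
gripper_force: 22.5
```

```bash
python3 -c "
from h import *
go(-.0868,0.0022,.08,0)"
```

```text
go (-0.0868, 0.0022, 0.08, 0) d cm [ 0.56 -0.12  0.27] yaw -0.1 | now [-0.0924  0.001 ] 0.0827 h -0.1 tilt 0.09 j [-0.87  0.59  0.6   1.88 -0.45  0.81  0.2 ] F [-6.7 -7.9  6.6] w 0.0227 t 52.225
```

>>> send_rows:
  steps:
    - {"dx": -0.25,"dy": 0,"dz": 1.08,"yaw": 0,"gripper": 0.1}
    - {"dx": -0.55,"dy": 0,"dz": 2.0,"yaw": 0,"gripper": 0.1}
    - {"dx": -0.77,"dy": 0,"dz": 3.0,"yaw": 0,"gripper": 0.1}
    - {"dx": -0.92,"dy": 0,"dz": 4.0,"yaw": 0,"gripper": 0.1}
    - {"dx": -0.97,"dy": 0,"dz": 5.0,"yaw": 0,"gripper": 0.1}

```text
clock: 52.85
tcp_pos: [0.5736, 0.1816, 0.0325]
orientation: [1.954, 2.457, -0.002]
contact_force: [-6.2, -3.5, 3.6]
grip_width: 0.0228
gripper_force: 45.0
```

```bash
python3 -c "
from h import *
go(-.1,0.0022,.03,0)"
```

```text
go (-0.1, 0.0022, 0.03, 0) d cm [ 0.29 -0.13  0.24] yaw -0.2 | now [-0.1029  0.0009] 0.0325 h -0.2 tilt 0.16 j [-0.81  0.66  0.55  1.9  -0.5   0.72  0.25] F [-6.2 -3.5  3.6] w 0.0228 t 52.85
```

>>> send_rows:
  steps:
    - {"dx": 0,"dy": 0,"dz": 0.2,"yaw": 0,"gripper": 0.1}
    - {"dx": 0,"dy": 0,"dz": 0.4,"yaw": 0,"gripper": 0.1}
    - {"dx": 0,"dy": 0,"dz": 0.4,"yaw": 0,"gripper": 0.1}

```text
clock: 53.22
tcp_pos: [0.5734, 0.1825, 0.0279]
orientation: [1.951, 2.459, -0.003]
contact_force: [-2.8, -8.3, -2.6]
grip_width: 0.0227
gripper_force: 44.8
```

```bash
python3 -c "
from h import *
go(-.1,0.0022,.03,0)"
```

```text
go (-0.1, 0.0022, 0.03, 0) d cm [ 0.2  -0.13 -0.21] yaw -0.1 | now [-0.102   0.0009] 0.0279 h -0.1 tilt 0.18 j [-0.81  0.67  0.54  1.9  -0.5   0.71  0.26] F [-2.8 -8.3 -2.6] w 0.0227 t 53.225
```

>>> send_rows:
  steps:
    - {"dx": 0,"dy": 0,"dz": 0,"yaw": 0,"gripper": 0.6}
    - {"dx": 0,"dy": 0,"dz": 0,"yaw": 0,"gripper": 0.6}
    - {"dx": 0,"dy": 0,"dz": 0,"yaw": 0,"gripper": 0.6}
    - {"dx": 0,"dy": 0,"dz": -3,"yaw": 0,"gripper": 0.6}
    - {"dx": 0,"dy": 0,"dz": -8,"yaw": 0,"gripper": 0.6}

```text
clock: 53.85
tcp_pos: [0.5718, 0.1865, 0.1063]
orientation: [-1.949, -2.462, 0.004]
contact_force: [-0.1, 0.9, 0.2]
grip_width: 0.0509
gripper_force: 0.0
```

>>> send_rows:
  steps:
    - {"dx": -5,"dy": -2,"dz": -2,"yaw": 0,"gripper": 0.6}
    - {"dx": -10,"dy": -4,"dz": -4,"yaw": 0,"gripper": 0.6}
    - {"dx": -15,"dy": -6,"dz": -4,"yaw": 0,"gripper": 0.6}
    - {"dx": -20,"dy": -8,"dz": -4,"yaw": 0,"gripper": 0.6}
    - {"dx": -26,"dy": -10,"dz": -4,"yaw": 0,"gripper": 0.6}

```text
clock: 54.48
tcp_pos: [0.5353, -0.0895, 0.147]
orientation: [1.947, 2.464, 0.003]
contact_force: [0.0, 0.2, 0.2]
grip_width: 0.0514
gripper_force: 0.0
```

```bash
python3 -c "
from h import *
labels()
f=grab('top');save(f,'e1.png',(140,140,250,270),4.5);s=grab('scene')
for n,F in(('top',f),('scene',s)):
  Q=rackcloud(F);m=(abs(Q[...,0]+.1)<.016)&(abs(Q[...,1])<.02)&(Q[...,2]>.04)&(F['depth']>0);print(n,'knob',np.median(Q[m],0).round(4),Q[m].max(0).round(4),m.sum())
  m=(abs(Q[...,0]+.066)<.009)&(abs(Q[...,1])<.14)&(abs(Q[...,1])>.02)&(Q[...,2]>.04)&(F['depth']>0);print(n,'rod',np.median(Q[m],0).round(4),Q[m].max(0).round(4),m.sum())
  for q in(0,.1,.2,.4): print(q,np.round(proj(F,[*r2w(-.1*np.cos(q),0),.06+.1*np.sin(q)]),1))
o=status.get_obs();print(o['clock'],o['contact_force'],o['tcp_pos'])"
```

```text
bay 0 c [-0.0022 -0.1054] n 579 58 err by centre -3.8 by axis -2.2 r 0.0228
bay 1 c [-0.0005 -0.0029] n 599 64 err by centre 1.3 by axis 1.6 r 0.0231
bay 2 c [0.0003 0.1021] n 617 67 err by centre -7.6 by axis -5.1 r 0.0242
top knob [-0.1017  0.0008  0.0721] [-0.0848  0.0112  0.0788] 53
top rod [-0.0681  0.001   0.0662] [-0.0612  0.1378  0.0744] 230
0 [219.3 205.3]
0.1 [218.6 204.9]
0.2 [217.7 204.5]
0.4 [214.8 204. ]
scene knob [-0.1077 -0.0004  0.0672] [-0.0852  0.0152  0.0772] 37
scene rod [-0.0695 -0.033   0.0632] [-0.0619  0.1396  0.0694] 137
0 [314.1 192.6]
0.1 [314.2 190.2]
0.2 [314.4 187.7]
0.4 [315.1 182.4]
54.625 [-0.76143586  1.19020726  0.03038299] [ 0.53457221 -0.09324025  0.14723867]
```

View pics/e1.png

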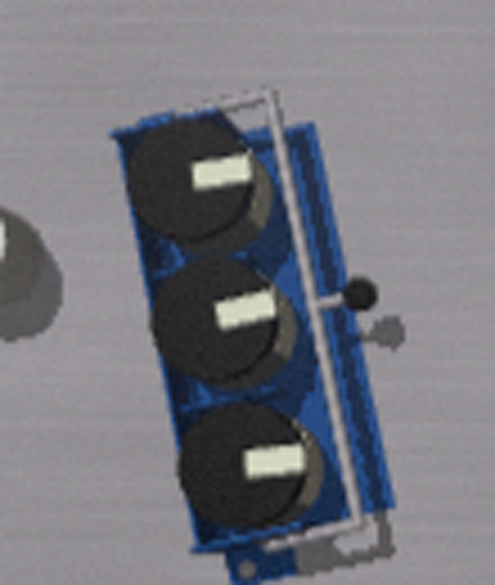

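All three strips point out of the front. The rod and knob centres both sit about 60 mm up, so the bar is seated at 0.

```bash
python3 -c "
from bench import workorder
print(workorder.hand_in())"
```

```text
the job is handed in; nothing more can be done
None
```

The job is handed in: all three tubs stand in their own bays with labels within about 8° of straight out the front, and by camera measurement the bar is seated closed; the hand-in gave no verdict, so whether it passed isn't known.

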